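# Sort pan handles, blank and ferrules into their trays

## Task

Sort the pan-handle parts lying at the front of the bench into their places: lay the two finished, grooved handles in the two-bay tray, one lengthwise in each bay, lay the plain unturned blank lengthwise in the single long tray, and stand the two steel ferrules upright, wide end down as they are now, one in each round dish. Let go of everything, and leave the roll of masking tape and the tape measure where they are.

Things in the scene. Friction and masses are not known exactly. Their poses are not given: they have to be found in the camera images.
- handle_a: finished turned wooden pan handle, 118 mm long and 27 mm thick (narrower towards its ends), reddish brown, with decorative ring grooves turned round it; lies flat on the bench. Origin: middle of its length, at its underside (centre line 13 mm higher). Its y axis runs along the handle, z up. Grasp it across the middle: about 20 to 27 mm wide. Loose, about 50 g. The two finished handles count alike.
- handle_b: finished turned wooden pan handle, 125 mm long and 27 mm thick (narrower towards its ends), reddish brown, with decorative ring grooves turned round it; lies flat on the bench. Origin: middle of its length, at its underside (centre line 13 mm higher). Its y axis runs along the handle, z up. Grasp it across the middle: about 20 to 27 mm wide. Loose, about 50 g. The two finished handles count alike.
- blank: unfinished handle blank: plain pale wooden round bar with no grooves, slightly tapered, 135 mm long and 26 mm thick; lies flat on the bench. Origin: middle of its length, at its underside (centre line 13 mm higher). Its y axis runs along the bar, z up. Grasp it across the middle: about 22 to 26 mm wide. Loose, about 45 g.
- ferrule_a: pressed steel ferrule: short round light-grey cup, 26 mm wide at its wide lower end, slightly narrower at the top, 26 mm tall, standing upright on its wide end. Origin: centre of its underside; z up. Loose, about 20 g; round, so any grasp direction will do. The two ferrules are alike.
- ferrule_b: pressed steel ferrule: short round light-grey cup, 26 mm wide at its wide lower end, slightly narrower at the top, 26 mm tall, standing upright on its wide end. Origin: centre of its underside; z up. Loose, about 20 g; round, so any grasp direction will do. The two ferrules are alike.
- two_bay_tray: low wooden tray, 162 mm along its x by 186 mm along its y, fixed to the bench, split by one low wall into two equal bays side by side. Walls 6 mm thick, 18 mm high; the floor is 6 mm above the bench. Origin: centre of its underside, z up. Bay centres at y = +46 mm and y = -46 mm; each bay is 150 mm long (x) by 84 mm wide (y) inside. Place for the finished handles, lengthwise (along tray x), one in each bay.
- long_tray: low wooden tray with a single undivided space, 177 mm along its x by 96 mm along its y, fixed to the bench. Walls 6 mm thick, 18 mm high; the floor is 6 mm above the bench. Origin: centre of its underside, z up. Inside 165 mm (x) by 84 mm (y). Place for the blank, lengthwise (along tray x).
- dish_board: wooden board, 184 mm along its x by 94 mm along its y, 6 mm thick, fixed to the bench, carrying two round low aluminium dishes side by side. Origin: centre of the board's underside, z up. Dish centres at x = +45 mm and x = -45 mm, y = 0; each dish is 77 mm across inside at its floor (82 mm at its rim), its floor 8 mm and its rim 18 mm above the bench. Place for the ferrules, one in each dish.
- tape_roll: bystander: roll of beige masking tape lying flat, 96 mm across, 25 mm high. Origin: centre of its underside. Leave it where it is.
- measure: bystander: yellow and black pocket tape measure standing on edge, 71 x 30 mm, 62 mm high. Origin: centre of its underside. Leave it where it is.
Not all that is in view belongs to the job. What is shaped like the handle_a but yellow is not meant.

How it is judged (in metres and radians):
At the end, for the whole second after the job is handed in: Each grooved handle flat in its own bay, the blank flat in the long tray: middle within 25 mm of the tray's mid-length, between the walls, within 0.35 rad of lengthwise. Each ferrule upright (0.15 rad) in its own dish, within 30 mm of its centre in x and y. All released and at rest ((((x of handle_a in the frame of two_bay_tray between -0.025 and 0.025 m and y of handle_a in the frame of two_bay_tray between 0.012 and 0.083 m and z of handle_a in the frame of two_bay_tray between 0 and 0.036 m and angle between the y axis of handle_a and the x axis of two_bay_tray, either way round below 0.35 rad and angle between handle_a's own y axis and vertical between 1.45 and 1.69 rad) and (x of handle_b in the frame of two_bay_tray between -0.025 and 0.025 m and y of handle_b in the frame of two_bay_tray between -0.083 and -0.012 m and z of handle_b in the frame of two_bay_tray between 0 and 0.036 m and angle between the y axis of handle_b and the x axis of two_bay_tray, either way round below 0.35 rad and angle between handle_b's own y axis and vertical between 1.45 and 1.69 rad)) or ((x of handle_a in the frame of two_bay_tray between -0.025 and 0.025 m and y of handle_a in the frame of two_bay_tray between -0.083 and -0.012 m and z of handle_a in the frame of two_bay_tray between 0 and 0.036 m and angle between the y axis of handle_a and the x axis of two_bay_tray, either way round below 0.35 rad and angle between handle_a's own y axis and vertical between 1.45 and 1.69 rad) and (x of handle_b in the frame of two_bay_tray between -0.025 and 0.025 m and y of handle_b in the frame of two_bay_tray between 0.012 and 0.083 m and z of handle_b in the frame of two_bay_tray between 0 and 0.036 m and angle between the y axis of handle_b and the x axis of two_bay_tray, either way round below 0.35 rad and angle between handle_b's own y axis and vertical between 1.45 and 1.69 rad))) and x of blank in the frame of long_tray between -0.025 and 0.025 m and y of blank in the frame of long_tray between -0.033 and 0.033 m and z of blank in the frame of long_tray between 0 and 0.036 m and angle between the y axis of blank and the x axis of long_tray, either way round below 0.35 rad and angle between blank's own y axis and vertical between 1.45 and 1.69 rad and (((x of ferrule_a in the frame of dish_board between 0.015 and 0.075 m and y of ferrule_a in the frame of dish_board between -0.03 and 0.03 m and z of ferrule_a in the frame of dish_board between 0.004 and 0.013 m and angle between ferrule_a's own z axis and vertical below 0.15 rad) and (x of ferrule_b in the frame of dish_board between -0.075 and -0.015 m and y of ferrule_b in the frame of dish_board between -0.03 and 0.03 m and z of ferrule_b in the frame of dish_board between 0.004 and 0.013 m and angle between ferrule_b's own z axis and vertical below 0.15 rad)) or ((x of ferrule_a in the frame of dish_board between -0.075 and -0.015 m and y of ferrule_a in the frame of dish_board between -0.03 and 0.03 m and z of ferrule_a in the frame of dish_board between 0.004 and 0.013 m and angle between ferrule_a's own z axis and vertical below 0.15 rad) and (x of ferrule_b in the frame of dish_board between 0.015 and 0.075 m and y of ferrule_b in the frame of dish_board between -0.03 and 0.03 m and z of ferrule_b in the frame of dish_board between 0.004 and 0.013 m and angle between ferrule_b's own z axis and vertical below 0.15 rad))) and linear speed of each of handle_a, handle_b, blank, ferrule_a, ferrule_b below 0.02 m/s and contact force between each of handle_a, handle_b, blank, ferrule_a, ferrule_b and the fingers below 0.1 N); the robot touches nothing.
It fails at once if the roll of masking tape is pushed more than 20 mm (distance of tape_roll from where it was at the start of the episode above 0.02 m).
It fails at once if the tape measure is pushed more than 20 mm or tipped over (distance of measure from where it was at the start of the episode above 0.02 m or angle between measure's own z axis and vertical above 0.5 rad).
It also fails if it takes over 104 s, if anything falls off the work surface, if the arm or the gripper's body presses on something with over 40 N, if the wrist force passes 120 N, or if a joint passes its speed limit or range.

## Robot

A 6-joint arm with a two-finger parallel gripper is mounted at the origin on a cart in front of the work surface, level with it; the furniture and walls round the work are solid. World frame = base frame: x ahead of the robot, y to its left, z up, the work surface at z = 0. Lengths are in m, angles in degrees, forces in N, time in s.
With the tool pointing down it reaches from about 0.25 to 0.725 m from the base axis. Payload 9.7 kg.
Tool frame: the origin (TCP) lies at the very end of the fingers, on their centre line; the grasp point (between the pads) lies 19 mm behind it; z points along the fingers, y is the direction in which the jaws open and shut (so a half turn about z gives the same grasp; the last joint's range is limited). The gripper opens to 85 mm and grips with 20 to 120 N. Pads are 22 mm wide; open, the fingers measure 114 mm over their backs; the gripper's body (76 mm by 85 mm) begins 54 mm behind the grasp point. The pads swing forward as they close: fully open they stand 13 mm farther back than shut.
Start: joints at [73.568, 4.979, 10.078, 95.1, 0, 90], TCP at [0.156, 0.528, 0.231] pointing down, gripper open.
Joint ranges: [-179.16, 179.16], [-48.56, 103.87], [-65.8, 70.77], [-126.05, 130.52], [-82.76, 87.17], [-180, 180]. Speed limits (degrees/s): [127.2, 127.2, 147.25, 180, 180, 180].

## Interface

Orientations are given as [roll, pitch, yaw] about the fixed x, y, z axes, in that order (R = Rz(yaw) Ry(pitch) Rx(roll)).
In Python, from workcell import bot gives the robot as it stands. The module is installed in compiled form; this text tells all that it offers.
- The arm moves only by the tool step_arm, never from a script. Its arguments are lists of equal length, an entry for each row: "dr": the turn, a rotation vector about the tool's x, y, z in rad, a list of three; "xyz": the shift along the tool's x, y, z in units of 40 mm (1.0 is 40 mm), a list of three; "gripper": the opening, from 0 (shut) to 1 (fully open). In form: {"dr": [[wx, wy, wz], ...], "xyz": [[x, y, z], ...], "gripper": [gripper, ...]}. A call has exactly 8 rows; each row is the pose to reach, as a shift and turn from the pose commanded when the call began, along the tool's axes at that moment; what a row does not reach only later rows make up. A row lasts 1/10 s, in which the tool goes at most 50 mm and 8.59 degrees, less where a joint would pass 70% of its speed; a pose out of reach is approached as far as the arm can. A call with a gripper value outside its range is refused whole. The fingers move at their own pace and stop on an object; "squeeze" is the grip in N (left out, the last holds). Time passes only in rows, so rows that repeat a pose let the fingers close, or fill a call up. It gives the time, the measured TCP pose, the force and the opening at its end, in the units of the state.
- bot.get_obs(): the state, without advancing time (a new reading comes with each control period).
- bot.camera(name): name is "scene" or "top" or "wrist"; returns a dict with "image" (400x640x3 uint8, red, green, blue), "camera_matrix" (3x3 intrinsics, pixels), "R" (3x3) and "t" (3): a world point X has camera coordinates R X + t. Camera axes: x right, y down, z forward; pixel columns grow to the right and rows downward; lengths in m; the calibration is good to about 2 mm. A picture is of the moment at which its call begins. There is no depth.
- bot.job_done(): hands the job in, once; it reports no verdict.
Trained networks look in a picture, given as the dict that the camera call returned (one of the last four; its "shot" number tells which), for a name from the list of things; names that differ only in an ending like _2 or _b are one class to them, and where a whole thing is asked for, a point or a joint stands for the part that bears it (a point fixed in the world has none). Each returns a list of dicts, best first, with "p" (0 to 1); they miss things now and then, are a little off and sometimes report something else, mostly with a low value. They report only what shows in the picture. A call takes as long as a camera call. They do not tell look-alikes from the thing itself.
- bot.regions_of(picture, thing): "region" (400x640 bool, what is visible of it) and "box" ([centre column, centre row, width, height] in pixels, round what is visible of it).
The state is a dict: "time": time; "q": joint angles; "qd": joint speeds; "joint_efforts": joint torques, N m; "ee_pos": TCP position; "tcp_rot": TCP orientation; "wrist_force": force on the tool from outside, world axes, zero at the start; "torque": the same for the moment, N m; "opening": finger opening in m.
Only numpy, scipy, OpenCV 4.12 (cv2) and the standard library are available. Lean on these libraries where they do the work, as an engineer would, in place of code of your own. Each camera call takes 0.05 s, during which the arm holds its last target.

## Working session

There is one attempt and no reset: what is moved stays moved. The work goes in short steps, Python scripts to look and compute and a tool call to move; the robot and the scene stay as the last step left them, time stands still between calls to the robot, and variables do not carry over. Pictures are saved under pics/ and viewed, and the job is handed in when it is done.

Besides the shell and the picture viewer there is one more tool, called in YAML: its name, and indented under it one key for each argument. step_arm: Moves the arm, as the interface text tells. Its arguments: {"type":"object","properties":{"dr":{"type":"array"},"xyz":{"type":"array"},"gripper":{"type":"array"},"squeeze":{"type":"number"}},"required":["dr","xyz","gripper"]}

```bash
mkdir -p pics; python3 - <<'E'
from workcell import bot
import cv2,pickle
print(bot.get_obs())
d={}
for n in ["scene","top"]:
    p=bot.camera(n); d[n]=p
    cv2.imwrite(f"pics/{n}0.png",p["image"][:,:,::-1])
    print(n,p["camera_matrix"],p["R"],p["t"])
    if n=="top":
        for th in ["handle_a","blank","ferrule_a","two_bay_tray","long_tray","dish_board","tape_roll","measure"]:
            print(th,[(round(r["p"],2),[round(float(v)) for v in r["box"]]) for r in bot.regions_of(p,th)])
pickle.dump(d,open("d0.pkl","wb"))
E
```

```text
{'time': 0.0, 'q': array([ 7.35686231e+01,  5.00962714e+00,  1.00348963e+01,  9.51002786e+01,
       -1.12774671e-03,  8.99976534e+01]), 'qd': array([ 0.00528496, -0.04059615,  0.06120655,  0.01404229, -0.01483586,
        0.05626098]), 'joint_efforts': array([-1.76290338e-03, -5.20388389e+01,  4.64798677e+01,  1.61062146e-02,
        3.02878482e-05, -1.78556655e-05]), 'ee_pos': array([0.15551593, 0.52731159, 0.23060117]), 'tcp_rot': array([-1.79924990e+02,  1.12467369e-03,  1.63570971e+02]), 'wrist_force': array([-0.37352335,  0.1008587 , -0.21145851]), 'torque': array([-0.02054951,  0.0333911 ,  0.02521473]), 'opening': 0.08534320810130973}
scene [[378.72355691   0.         320.92088497]
 [  0.         378.72355691 200.32664861]
 [  0.           0.           1.        ]] [[ 0.8924523  -0.45105394  0.00890136]
 [-0.32594095 -0.65829518 -0.67853515]
 [ 0.31191567  0.60265894 -0.734514  ]] [-0.42060212  0.1925467   0.92269218]
top [[370.95537481   0.         315.51591856]
 [  0.         370.95537481 200.6157821 ]
 [  0.           0.           1.        ]] [[ 0.01374713 -0.99987428  0.00790212]
 [-0.99234443 -0.01461279 -0.12263363]
 [ 0.12273369 -0.00615576 -0.99242055]] [-0.02011525  0.50410157  1.22419686]
handle_a [(0.63, [354, 254, 26, 31]), (0.51, [269, 217, 35, 22]), (0.49, [350, 216, 34, 17])]
blank [(0.81, [226, 222, 39, 15])]
ferrule_a []
two_bay_tray [(0.84, [255, 166, 56, 51])]
long_tray [(0.96, [313, 163, 31, 52])]
dish_board [(0.77, [370, 167, 33, 52])]
tape_roll [(0.54, [203, 163, 24, 30]), (0.46, [315, 163, 32, 49])]
measure [(0.51, [425, 171, 10, 24])]
```

```bash
python3 - <<'E'
import cv2
t=cv2.imread("pics/top0.png"); c=t[120:290,170:450]
cv2.imwrite("pics/topc0.png",cv2.resize(c,None,fx=2.8,fy=2.8,interpolation=cv2.INTER_CUBIC))
E
```

```text
(no output)
```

View pics/scene0.png

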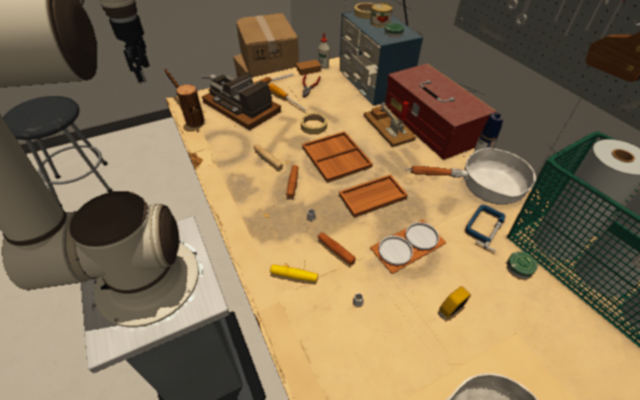

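View pics/top0.png

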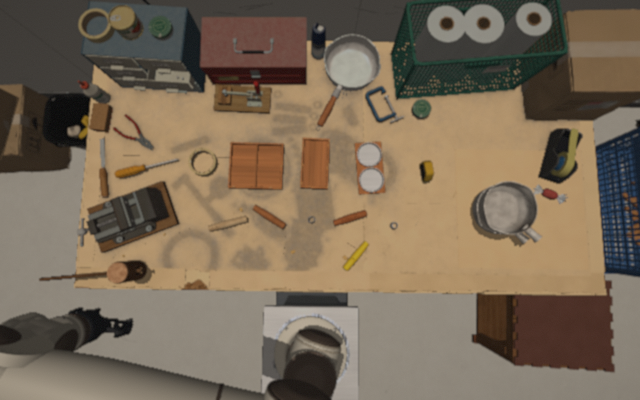

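View pics/topc0.png

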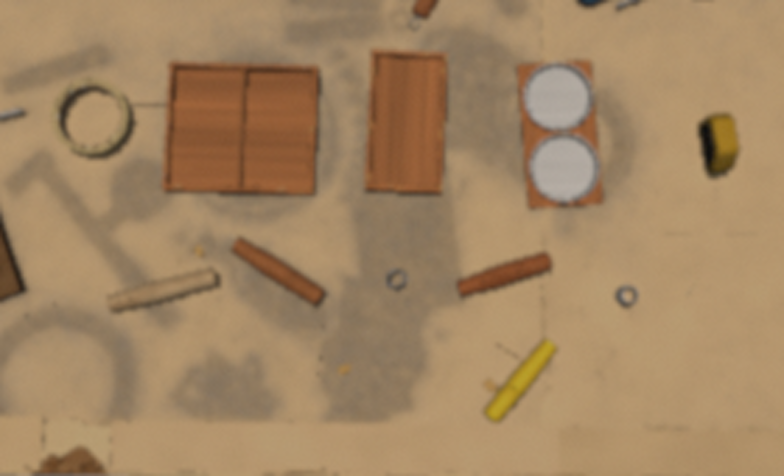

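The scene and top views show two red-brown handles at top px (269,217) and (350,217). The blank is at (228,223), and the ferrules are at (312,220) and (394,226). Look-alikes are the yellow handle at (356,256) and the pan's handle at (328,110); I'll leave both alone. Next I'll measure positions.

```bash
cat > h.py <<'E'
import numpy as np,cv2,pickle
def ray(p,uv,z):
    uv=np.atleast_2d(np.asarray(uv,float)); K=p["camera_matrix"];R=p["R"];t=p["t"]
    d=np.c_[uv,np.ones(len(uv))]@np.linalg.inv(K).T@R
    c=-R.T@t
    s=(z-c[2])/d[:,2]
    return c+s[:,None]*d
def proj(p,X):
    X=np.atleast_2d(X); c=X@p["R"].T+p["t"]; u=c@p["camera_matrix"].T
    return u[:,:2]/u[:,2:]
def bar(p,mask,z):
    v,u=np.nonzero(mask); X=ray(p,np.c_[u,v],z)[:,:2].astype(np.float32)
    (c,s,a)=cv2.minAreaRect(X)
    m=X.mean(0); w,V=np.linalg.eigh(np.cov((X-m).T)); 
    e=V[:,1]; pr=(X-m)@e
    return m,np.degrees(np.arctan2(e[1],e[0]))%180,c,s
E
python3 - <<'E'
from h import *
from workcell import bot
def show(n,r,z,p):
    m,a,c,s=bar(p,r["region"],z)
    print(n,round(r["p"],2),"px",[round(float(x)) for x in r["box"]],"mean",m.round(4),"ang",round(a,1),"rectc",np.round(c,4),"size",np.round(s,3), "rect")
for cam in ["top","scene"]:
    p=bot.camera(cam)
    for th,z in [("handle_a",.014),("blank",.014),("ferrule_a",.013),("two_bay_tray",.015),("long_tray",.015),("dish_board",.01),("tape_roll",.02),("measure",.04)]:
        for r in bot.regions_of(p,th): show(cam+" "+th,r,z,p)
E
```

```text
top handle_a 0.57 px [355, 254, 21, 30] mean [ 0.3211 -0.1495] ang 140.6 rectc [ 0.3222 -0.1502] size [0.021 0.115] rect
top handle_a 0.55 px [348, 218, 34, 16] mean [ 0.4506 -0.1306] ang 108.9 rectc [ 0.4503 -0.1305] size [0.028 0.12 ] rect
top handle_a 0.51 px [269, 219, 38, 22] mean [0.4486 0.143 ] ang 58.2 rectc [0.4496 0.1454] size [0.125 0.029] rect
top blank 0.81 px [228, 223, 35, 13] mean [0.4247 0.2839] ang 105.1 rectc [0.4242 0.2846] size [0.025 0.136] rect
top blank 0.17 px [348, 219, 35, 15] mean [ 0.4511 -0.133 ] ang 108.5 rectc [ 0.4499 -0.132 ] size [0.029 0.118] rect
top ferrule_a 0.68 px [370, 168, 31, 54] mean [ 0.6261 -0.1986] ang 4.9 rectc [ 0.6264 -0.1982] size [0.183 0.096] rect
top two_bay_tray 0.83 px [255, 167, 55, 51] mean [0.6264 0.196 ] ang 89.7 rectc [0.6271 0.196 ] size [0.187 0.164] rect
top long_tray 0.66 px [312, 165, 30, 50] mean [ 0.6379 -0.0083] ang 177.7 rectc [ 0.6388 -0.0081] size [0.096 0.18 ] rect
top dish_board 0.88 px [369, 168, 31, 52] mean [ 0.6272 -0.1997] ang 5.5 rectc [ 0.6282 -0.1992] size [0.187 0.095] rect
top tape_roll 0.68 px [202,
[... 485 characters left out ...]
50, 20] mean [ 0.319  -0.1483] ang 140.1 rectc [ 0.3191 -0.1486] size [0.032 0.119] rect
scene ferrule_a 0.52 px [311, 216, 15, 14] mean [ 4.387e-01 -4.000e-04] ang 63.5 rectc [0.4397 0.0019] size [0.04  0.025] rect
scene two_bay_tray 0.77 px [338, 158, 69, 54] mean [0.62   0.1871] ang 83.0 rectc [0.6209 0.1925] size [0.209 0.173] rect
scene dish_board 0.56 px [408, 248, 79, 55] mean [ 0.6198 -0.2027] ang 4.9 rectc [ 0.6236 -0.2   ] size [0.189 0.098] rect
scene tape_roll 0.62 px [312, 122, 26, 25] mean [0.6293 0.3728] ang 62.8 rectc [0.6292 0.3744] size [0.118 0.092] rect
scene measure 0.84 px [453, 304, 30, 37] mean [ 0.604  -0.3923] ang 15.6 rectc [ 0.603  -0.3923] size [0.099 0.04 ] rect
```

```bash
python3 - <<'E'
from h import *
from workcell import bot
p=bot.camera("top"); im=p["image"]
for th in ["two_bay_tray","long_tray","dish_board"]:
    r=bot.regions_of(p,th)[0]; v,u=np.nonzero(r["region"]); X=ray(p,np.c_[u,v],.015)[:,:2].astype(np.float32)
    print(th,cv2.minAreaRect(X))
# ferrules: look greyish blob
for c in [(312,220),(394,226)]:
    X=ray(p,[c],.02)[0]; print(X)
    x,y=c; big=cv2.resize(im[y-14:y+14,x-14:x+14],None,fx=14,fy=14,interpolation=cv2.INTER_NEAREST)
    cv2.imwrite(f"pics/f{x}.png",big[:,:,::-1])
a=[cv2.imread(f"pics/f{x}.png") for x in (312,394)]
cv2.imwrite("pics/ff.png",np.hstack(a))
hs=im[205:235,300:420].astype(int); sat=hs.max(2)-hs.min(2)
m=(sat<35).astype(np.uint8); n,l,s,c=cv2.connectedComponentsWithStats(m)
for i in range(1,n):
    if s[i,4]>8: print(s[i],c[i]+[300,205],ray(p,[c[i]+[300,205]],.018))
# handle endpoints crop with principal axis
E
```

```text
two_bay_tray ((0.6279687881469727, 0.1959001123905182), (0.18782880902290344, 0.1699429452419281), 89.48084259033203)
long_tray ((0.63919597864151, -0.009832959622144699), (0.09915701299905777, 0.18064698576927185), 88.26148223876953)
dish_board ((0.6259333491325378, -0.1986851990222931), (0.18182097375392914, 0.09337363392114639), 4.197947978973389)
[ 0.43928998 -0.00199252  0.02      ]
[ 0.42290031 -0.28033281  0.02      ]
[ 8 11  8  8 36] [310.86111111 219.33333333] [[0.44164397 0.00191585 0.018     ]]
[90 17  5  7 18] [391.66666667 225.22222222] [[ 0.42554412 -0.27286319  0.018     ]]
```

View pics/ff.png

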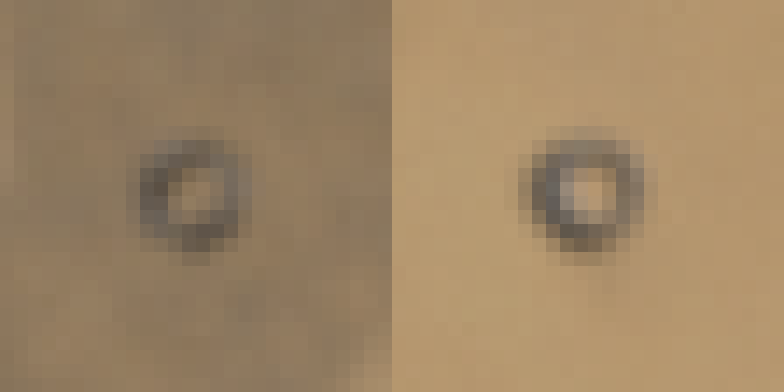

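The ferrules are at world (0.441, 0.000) and (0.4245, -0.2785). Bar and tray sizes match the given ones. The blank goes first, so I'll compute an approach above it.

```bash
cat >> h.py <<'E'
def rel(frm,to):
    """frm,to: x,y,z,yawdeg -> tool xyz units, drz"""
    frm=np.array(frm,float);to=np.array(to,float)
    y=np.radians(frm[3]);c,s=np.cos(y),np.sin(y); d=to[:3]-frm[:3]
    t=np.array([c*d[0]+s*d[1], s*d[0]-c*d[1], -d[2]])/0.04
    w=-np.radians((to[3]-frm[3]+180)%360-180)
    return np.round(t,3),round(w,3)
def cur():
    from workcell import bot
    o=bot.get_obs(); return [*o["ee_pos"],o["tcp_rot"][2]],o
def go(to):
    c,o=cur(); print("t",round(o["time"],2),"at",np.round(c,4),"rp",o["tcp_rot"][:2].round(2),"q",o["q"].round(0)); print(rel(c,to))
E
python3 -c "
from h import *
go([.4245,.284,.13,105])"
```

```text
t 1.6 at [1.556000e-01 5.275000e-01 2.313000e-01 1.635696e+02] rp [-180.   -0.] q [74.  5. 10. 95.  0. 90.]
(array([-8.171, -3.938,  2.532]), np.float64(1.022))
```

step_arm:
  dr:
    - [0, 0, 0.12]
    - [0, 0, 0.25]
    - [0, 0, 0.38]
    - [0, 0, 0.51]
    - [0, 0, 0.64]
    - [0, 0, 0.77]
    - [0, 0, 0.9]
    - [0, 0, 1.02]
  xyz:
    - [-0.8, -0.4, 0.2]
    - [-1.8, -0.9, 0.5]
    - [-2.9, -1.4, 0.9]
    - [-4.0, -1.95, 1.2]
    - [-5.1, -2.5, 1.6]
    - [-6.2, -3.0, 1.9]
    - [-7.3, -3.5, 2.2]
    - [-8.17, -3.94, 2.53]
  gripper: [0.7, 0.7, 0.7, 0.7, 0.7, 0.7, 0.7, 0.7]
  squeeze: 30

```text
time: 2.4
ee_pos: [0.4261, 0.2822, 0.13]
tcp_rot: [179.9, -0.0, 104.8]
wrist_force: [0.5, 0.7, -0.8]
opening: 0.0599
```

step_arm:
  dr:
    - [0, 0, 0]
    - [0, 0, 0]
    - [0, 0, 0]
    - [0, 0, 0]
    - [0, 0, 0]
    - [0, 0, 0]
    - [0, 0, 0]
    - [0, 0, 0]
  xyz:
    - [0, 0, 0]
    - [0, 0, 0]
    - [0, 0, 0]
    - [0, 0, 0]
    - [0, 0, 0]
    - [0, 0, 0]
    - [0, 0, 0]
    - [0, 0, 0]
  gripper: [0.7, 0.7, 0.7, 0.7, 0.7, 0.7, 0.7, 0.7]

```text
time: 3.2
ee_pos: [0.4243, 0.2841, 0.1302]
tcp_rot: [180.0, -0.0, 105.2]
wrist_force: [0.1, -0.7, 0.3]
opening: 0.0598
```

```bash
cat >> h.py <<'E'
def wrist(name,thing,z):
    from workcell import bot
    p=bot.camera("wrist"); cv2.imwrite(f"pics/{name}.png",p["image"][:,:,::-1])
    for r in bot.regions_of(p,thing):
        m,a,c,s=bar(p,r["region"],z); print(thing,round(r["p"],2),np.round(r["box"]),"mean",m.round(4),"ang",round(a,1),"rectc",np.round(c,4),np.round(s,3))
    return p
E
python3 -c "
from h import *
p=wrist('w1','blank',.013)
go([.4245,.284,.004,105])"
```

```text
blank 0.81 [320. 194.  30. 170.] mean [0.4229 0.29  ] ang 105.7 rectc [0.4238 0.2862] [0.024 0.137]
t 3.3 at [  0.4244   0.284    0.1301 105.1305] rp [-180.   -0.] q [ 34.  -1.  -7.  84.   0. 109.]
(array([0.000e+00, 3.000e-03, 3.153e+00]), np.float64(0.002))
```

View pics/w1.png

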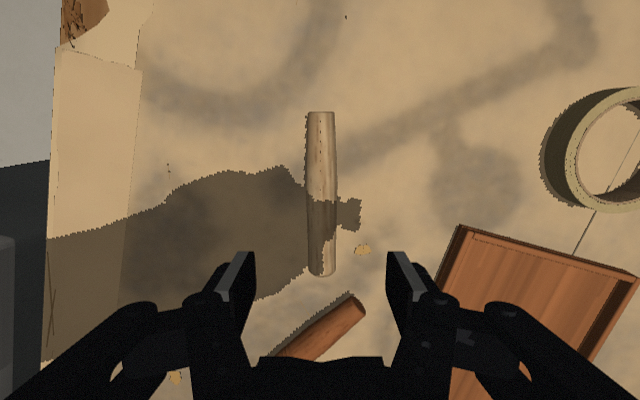

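The wrist view shows the blank centred between the fingers (column about 320, fingers at 238 and 400). Its angle is 105.4°, which agrees with the top camera, so I'm going down to grip it.

step_arm:
  dr:
    - [0, 0, 0]
    - [0, 0, 0]
    - [0, 0, 0]
    - [0, 0, 0]
    - [0, 0, 0]
    - [0, 0, 0]
    - [0, 0, 0]
    - [0, 0, 0]
  xyz:
    - [0, 0, 0.4]
    - [0, 0, 1.0]
    - [0, 0, 1.6]
    - [0, 0, 2.2]
    - [0, 0, 2.7]
    - [0, 0, 3.0]
    - [0, 0, 3.1]
    - [0, 0, 3.13]
  gripper: [0.7, 0.7, 0.7, 0.7, 0.7, 0.7, 0.7, 0.7]

```text
time: 4.1
ee_pos: [0.4245, 0.284, 0.005]
tcp_rot: [180.0, -0.0, 105.1]
wrist_force: [1.3, -0.1, -0.3]
opening: 0.0599
```

step_arm:
  dr:
    - [0, 0, 0]
    - [0, 0, 0]
    - [0, 0, 0]
    - [0, 0, 0]
    - [0, 0, 0]
    - [0, 0, 0]
    - [0, 0, 0]
    - [0, 0, 0]
  xyz:
    - [0, 0, 0]
    - [0, 0, 0]
    - [0, 0, 0]
    - [0, 0, 0]
    - [0, 0, 0]
    - [0, 0, 0]
    - [0, 0, 0]
    - [0, 0, 0]
  gripper: [0.4, 0.3, 0.2, 0.1, 0.1, 0.1, 0.1, 0.1]

```text
time: 4.9
ee_pos: [0.425, 0.2843, 0.0059]
tcp_rot: [179.9, -0.0, 105.1]
wrist_force: [0.2, -0.6, 6.2]
opening: 0.0247
```

step_arm:
  dr:
    - [0, 0, 0]
    - [0, 0, 0]
    - [0, 0, 0]
    - [0, 0, 0]
    - [0, 0, 0]
    - [0, 0, 0]
    - [0, 0, 0]
    - [0, 0, 0]
  xyz:
    - [0, 0, 0]
    - [0, 0, -0.2]
    - [0, 0, -0.5]
    - [0, 0, -0.9]
    - [0, 0, -1.4]
    - [0, 0, -1.8]
    - [0, 0, -2.0]
    - [0, 0, -2.0]
  gripper: [0.1, 0.1, 0.1, 0.1, 0.1, 0.1, 0.1, 0.1]

```text
time: 5.7
ee_pos: [0.425, 0.2843, 0.0864]
tcp_rot: [179.9, -0.0, 105.1]
wrist_force: [0.6, 0.1, -0.3]
opening: 0.0247
```

```bash
python3 -c "
from h import *
p=wrist('w2','blank',.09)
go([.639,-.009,.085,178.3]); print(cur()[1]['opening'])"
```

```text
blank 0.69 [319. 235.  58. 255.] mean [0.4207 0.299 ] ang 105.4 rectc [0.4221 0.294 ] [0.026 0.122]
t 5.8 at [4.243000e-01 2.838000e-01 8.450000e-02 1.051279e+02] rp [-1.7998e+02  1.0000e-02] q [ 34.  -1. -12.  79.  -0. 109.]
(array([-8.468,  3.271, -0.012]), np.float64(-1.277))
0.024695136266648245
```

View pics/w2.png

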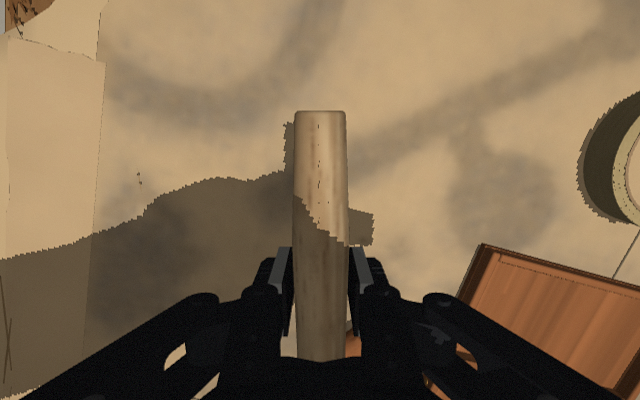

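The blank is held (opening 24.7 mm), so I'm carrying it to the long tray.

step_arm:
  dr:
    - [0, 0, -0.08]
    - [0, 0, -0.2]
    - [0, 0, -0.33]
    - [0, 0, -0.46]
    - [0, 0, -0.6]
    - [0, 0, -0.73]
    - [0, 0, -0.86]
    - [0, 0, -0.98]
  xyz:
    - [-0.4, 0.15, 0]
    - [-1.2, 0.45, 0]
    - [-2.2, 0.85, 0]
    - [-3.3, 1.25, 0]
    - [-4.3, 1.65, 0]
    - [-5.2, 2.0, 0]
    - [-6.0, 2.3, 0]
    - [-6.6, 2.55, 0]
  gripper: [0.1, 0.1, 0.1, 0.1, 0.1, 0.1, 0.1, 0.1]

```text
time: 6.6
ee_pos: [0.5922, 0.0536, 0.0835]
tcp_rot: [-179.9, -0.1, 161.5]
wrist_force: [0.3, -0.3, -0.9]
opening: 0.0246
```

```bash
python3 -c "
from h import *
go([.639,-.009,.085,178.3]); print(cur()[1]['opening'])"
```

```text
t 6.6 at [5.922000e-01 5.360000e-02 8.350000e-02 1.615063e+02] rp [-1.7995e+02 -1.0000e-01] q [ 5. 11.  0. 80. -0. 24.]
(array([-1.607, -1.114, -0.039]), np.float64(-0.293))
0.024631568059518705
```

step_arm:
  dr:
    - [0, 0, -0.1]
    - [0, 0, -0.18]
    - [0, 0, -0.25]
    - [0, 0, -0.29]
    - [0, 0, -0.3]
    - [0, 0, -0.3]
    - [0, 0, -0.3]
    - [0, 0, -0.3]
  xyz:
    - [-0.5, -0.35, 0]
    - [-0.9, -0.65, 0]
    - [-1.25, -0.9, 0]
    - [-1.5, -1.1, 0]
    - [-1.6, -1.16, 0]
    - [-1.6, -1.16, 0]
    - [-1.6, -1.16, 0]
    - [-1.6, -1.16, 0]
  gripper: [0.1, 0.1, 0.1, 0.1, 0.1, 0.1, 0.1, 0.1]

```text
time: 7.4
ee_pos: [0.6372, -0.0082, 0.0848]
tcp_rot: [180.0, -0.0, 178.5]
wrist_force: [-1.0, 0.2, -0.4]
opening: 0.0246
```

```bash
python3 - <<'E'
from h import *
from workcell import bot
p=wrist('w3','long_tray',.016)
go([.639,-.009,.013,178.3])
E
```

```text
long_tray 0.62 [327. 207. 161. 258.] mean [ 0.5993 -0.003 ] ang 1.8 rectc [ 0.6378 -0.006 ] [0.097 0.178]
t 7.5 at [ 6.373000e-01 -8.200000e-03  8.500000e-02  1.784852e+02] rp [180.   0.] q [-1. 17.  7. 81.  0.  1.]
(array([-0.043, -0.018,  1.8  ]), np.float64(0.003))
```

View pics/w3.png

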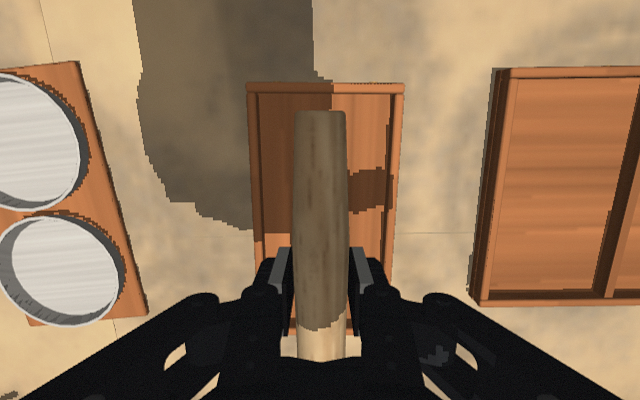

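The wrist view shows the blank lined up over the long tray, whose rim spans columns 247–405. I'm lowering it and releasing with a partial opening.

step_arm:
  dr:
    - [0, 0, 0]
    - [0, 0, 0]
    - [0, 0, 0]
    - [0, 0, 0]
    - [0, 0, 0]
    - [0, 0, 0]
    - [0, 0, 0]
    - [0, 0, 0]
  xyz:
    - [-0.02, 0.03, 0.2]
    - [-0.02, 0.03, 0.55]
    - [-0.02, 0.03, 0.95]
    - [-0.02, 0.03, 1.35]
    - [-0.02, 0.03, 1.6]
    - [-0.02, 0.03, 1.74]
    - [-0.02, 0.03, 1.78]
    - [-0.02, 0.03, 1.78]
  gripper: [0.1, 0.1, 0.1, 0.1, 0.1, 0.1, 0.1, 0.1]

```text
time: 8.3
ee_pos: [0.6385, -0.0077, 0.0138]
tcp_rot: [-180.0, 0.0, 178.5]
wrist_force: [-0.8, 0.2, -0.7]
opening: 0.0247
```

step_arm:
  dr:
    - [0, 0, 0]
    - [0, 0, 0]
    - [0, 0, 0]
    - [0, 0, 0]
    - [0, 0, 0]
    - [0, 0, 0]
    - [0, 0, 0]
    - [0, 0, 0]
  xyz:
    - [0, 0, 0]
    - [0, 0, 0]
    - [0, 0, 0]
    - [0, 0, 0]
    - [0, 0, 0]
    - [0, 0, 0]
    - [0, 0, 0]
    - [0, 0, -0.1]
  gripper: [0.1, 0.3, 0.32, 0.36, 0.4, 0.45, 0.5, 0.5]

```text
time: 9.1
ee_pos: [0.638, -0.0076, 0.0172]
tcp_rot: [-180.0, -0.1, 178.5]
wrist_force: [-0.9, -0.5, -0.3]
opening: 0.043
```

step_arm:
  dr:
    - [0, 0, 0]
    - [0, 0, 0]
    - [0, 0, 0]
    - [0, 0, 0]
    - [0, 0, 0]
    - [0, 0, 0]
    - [0, 0, 0]
    - [0, 0, 0]
  xyz:
    - [0, 0, -0.2]
    - [0, 0, -0.5]
    - [0, 0, -1.0]
    - [0, 0, -1.6]
    - [0, 0, -2.2]
    - [0, 0, -2.6]
    - [0, 0, -2.7]
    - [0, 0, -2.7]
  gripper: [0.5, 0.5, 0.5, 0.5, 0.5, 0.7, 0.7, 0.7]

```text
time: 9.9
ee_pos: [0.6388, -0.0076, 0.1268]
tcp_rot: [180.0, 0.1, 178.5]
wrist_force: [-0.9, -0.2, -0.1]
opening: 0.0596
```

```bash
python3 - <<'E'
from h import *
from workcell import bot
p=wrist('w4','blank',.02)
go([.4495,.1445,.12,238.5])
go([.4495,.1445,.12,58.5])
E
```

```text
blank 0.92 [321. 196.  35. 176.] mean [ 0.632  -0.0073] ang 178.4 rectc [ 0.6363 -0.0074] [0.026 0.138]
t 10.0 at [ 6.380000e-01 -7.600000e-03  1.249000e-01  1.784649e+02] rp [-1.8e+02 -6.0e-02] q [-1. 16. 11. 85. -0.  1.]
(array([4.814, 3.676, 0.123]), np.float64(-1.048))
t 10.0 at [ 6.380000e-01 -7.600000e-03  1.249000e-01  1.784649e+02] rp [-1.8e+02 -6.0e-02] q [-1. 16. 11. 85. -0.  1.]
(array([4.814, 3.676, 0.123]), np.float64(2.094))
```

View pics/w4.png

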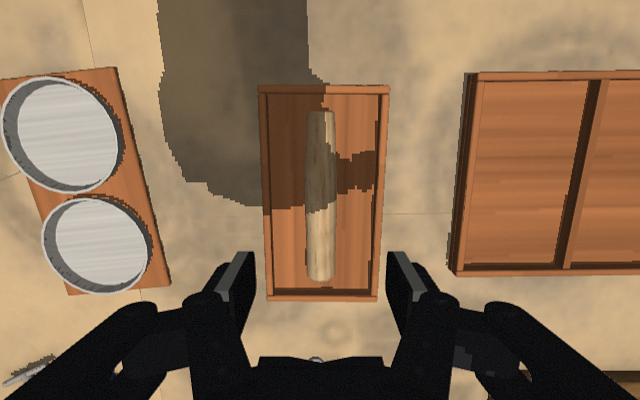

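The blank lies in the long tray at about (321,196), centred. Next is the left grooved handle.

step_arm:
  dr:
    - [0, 0, -0.14]
    - [0, 0, -0.28]
    - [0, 0, -0.42]
    - [0, 0, -0.56]
    - [0, 0, -0.7]
    - [0, 0, -0.84]
    - [0, 0, -0.97]
    - [0, 0, -1.05]
  xyz:
    - [0.6, 0.45, 0.1]
    - [1.3, 1.0, 0.1]
    - [2.1, 1.6, 0.1]
    - [3.0, 2.3, 0.1]
    - [3.8, 2.9, 0.1]
    - [4.4, 3.35, 0.1]
    - [4.75, 3.6, 0.1]
    - [4.81, 3.68, 0.1]
  gripper: [0.7, 0.7, 0.7, 0.7, 0.7, 0.7, 0.7, 0.7]

```text
time: 10.8
ee_pos: [0.448, 0.1456, 0.1209]
tcp_rot: [179.9, -0.1, -121.0]
wrist_force: [0.4, 0.5, 0.3]
opening: 0.0597
```

```bash
python3 - <<'E'
from h import *
p=wrist('w5','handle_a',.013)
go([.4495,.1445,.005,238.5])
E
```

```text
handle_a 0.83 [321. 204.  36. 160.] mean [0.4471 0.1446] ang 58.7 rectc [0.4495 0.1497] [0.131 0.028]
t 10.9 at [ 4.491000e-01  1.451000e-01  1.209000e-01 -1.212416e+02] rp [ 1.7996e+02 -5.0000e-02] q [ 18.  -6. -13.  83.   0. -41.]
(array([ 0.007, -0.016,  2.898]), np.float64(0.005))
```

View pics/w5.png

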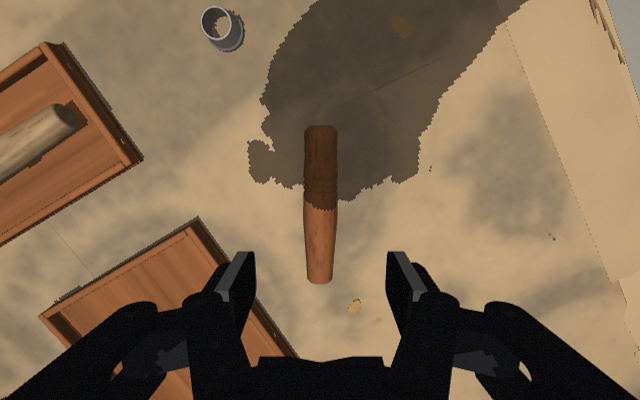

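The reddish grooved handle lies straight between the fingers (column 320, rows 126–283). Descending to grip it.

step_arm:
  dr:
    - [0, 0, 0]
    - [0, 0, 0]
    - [0, 0, 0]
    - [0, 0, 0]
    - [0, 0, 0]
    - [0, 0, 0]
    - [0, 0, 0]
    - [0, 0, 0]
  xyz:
    - [0, 0, 0.4]
    - [0, 0, 1.0]
    - [0, 0, 1.6]
    - [0, 0, 2.2]
    - [0, 0, 2.6]
    - [0, 0, 2.8]
    - [0, 0, 2.87]
    - [0, 0, 2.88]
  gripper: [0.7, 0.7, 0.7, 0.7, 0.7, 0.7, 0.7, 0.7]

```text
time: 11.7
ee_pos: [0.4501, 0.1445, 0.0066]
tcp_rot: [180.0, -0.0, -121.4]
wrist_force: [-0.0, 0.2, -0.9]
opening: 0.0598
```

step_arm:
  dr:
    - [0, 0, 0]
    - [0, 0, 0]
    - [0, 0, 0]
    - [0, 0, 0]
    - [0, 0, 0]
    - [0, 0, 0]
    - [0, 0, 0]
    - [0, 0, 0]
  xyz:
    - [0, 0, 0]
    - [0, 0, 0]
    - [0, 0, 0]
    - [0, 0, 0]
    - [0, 0, 0]
    - [0, 0, 0]
    - [0, 0, 0]
    - [0, 0, 0]
  gripper: [0.4, 0.3, 0.2, 0.1, 0.1, 0.1, 0.1, 0.1]

```text
time: 12.5
ee_pos: [0.4504, 0.1448, 0.0072]
tcp_rot: [-180.0, 0.1, -121.4]
wrist_force: [0.1, -0.2, 7.2]
opening: 0.0186
```

step_arm:
  dr:
    - [0, 0, 0]
    - [0, 0, 0]
    - [0, 0, 0]
    - [0, 0, 0]
    - [0, 0, 0]
    - [0, 0, 0]
    - [0, 0, 0]
    - [0, 0, 0]
  xyz:
    - [0, 0, 0]
    - [0, 0, -0.2]
    - [0, 0, -0.5]
    - [0, 0, -0.9]
    - [0, 0, -1.4]
    - [0, 0, -1.8]
    - [0, 0, -2.0]
    - [0, 0, -2.0]
  gripper: [0.1, 0.1, 0.1, 0.1, 0.1, 0.1, 0.1, 0.1]

```text
time: 13.3
ee_pos: [0.4506, 0.1449, 0.0879]
tcp_rot: [-179.9, 0.1, -121.4]
wrist_force: [0.2, 0.1, -0.9]
opening: 0.0187
```

```bash
python3 - <<'E'
from h import *
p=wrist('w6','handle_a',.09)
go([.6275,.242,.085,179.5])
print(cur()[1]['opening'])
E
```

```text
handle_a 0.94 [321. 247.  61. 228.] mean [0.4441 0.135 ] ang 58.7 rectc [0.4477 0.1411] [0.113 0.027]
t 13.4 at [ 4.498000e-01  1.446000e-01  8.610000e-02 -1.213754e+02] rp [ 1.7998e+02 -2.0000e-02] q [ 18.  -6. -17.  79.   0. -41.]
(array([-4.391, -2.526,  0.028]), np.float64(1.032))
0.017922807975014887
```

View pics/w6.png

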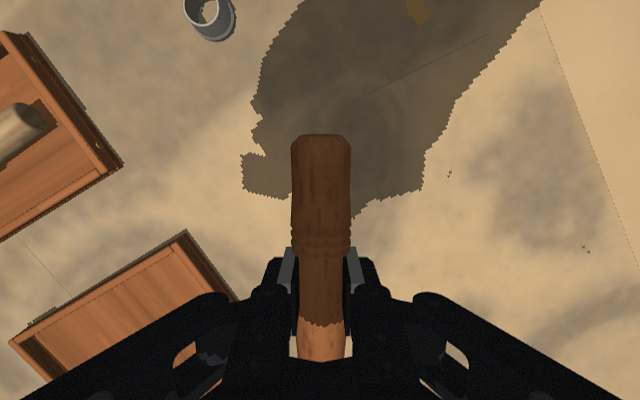

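The handle is held (opening 18 mm at a grooved waist) and still straight. Carrying it to the +y bay.

step_arm:
  dr:
    - [0, 0, 0.1]
    - [0, 0, 0.24]
    - [0, 0, 0.38]
    - [0, 0, 0.52]
    - [0, 0, 0.66]
    - [0, 0, 0.8]
    - [0, 0, 0.93]
    - [0, 0, 1.03]
  xyz:
    - [-0.4, -0.25, 0]
    - [-1.0, -0.6, 0]
    - [-1.8, -1.05, 0]
    - [-2.6, -1.5, 0]
    - [-3.3, -1.9, 0]
    - [-3.9, -2.25, 0]
    - [-4.3, -2.45, 0]
    - [-4.39, -2.53, 0]
  gripper: [0.1, 0.1, 0.1, 0.1, 0.1, 0.1, 0.1, 0.1]

```text
time: 14.2
ee_pos: [0.6284, 0.2426, 0.0841]
tcp_rot: [-180.0, -0.1, 179.3]
wrist_force: [-0.8, 0.4, -0.4]
opening: 0.0183
```

step_arm:
  dr:
    - [0, 0, 0]
    - [0, 0, 0]
    - [0, 0, 0]
    - [0, 0, 0]
    - [0, 0, 0]
    - [0, 0, 0]
    - [0, 0, 0]
    - [0, 0, 0]
  xyz:
    - [0, 0, 0]
    - [0, 0, 0]
    - [0, 0, 0]
    - [0, 0, 0]
    - [0, 0, 0]
    - [0, 0, 0]
    - [0, 0, 0]
    - [0, 0, 0]
  gripper: [0.1, 0.1, 0.1, 0.1, 0.1, 0.1, 0.1, 0.1]

```text
time: 15.0
ee_pos: [0.6278, 0.2419, 0.0866]
tcp_rot: [180.0, 0.0, 179.6]
wrist_force: [-0.3, -0.5, 0.1]
opening: 0.0182
```

```bash
python3 - <<'E'
from h import *
p=wrist('w7','two_bay_tray',.016)
go([.6275,.242,.0145,179.5])
print(cur()[1]['opening'])
E
```

```text
two_bay_tray 0.84 [249. 208. 306. 231.] mean [0.6046 0.1861] ang 108.0 rectc [0.6261 0.1987] [0.186 0.163]
t 15.1 at [6.278000e-01 2.419000e-01 8.650000e-02 1.796156e+02] rp [180.  -0.] q [21. 21. 14. 82.  0. 21.]
(array([0.007, 0.002, 1.8  ]), np.float64(0.002))
0.01848986218959046
```

View pics/w7.png

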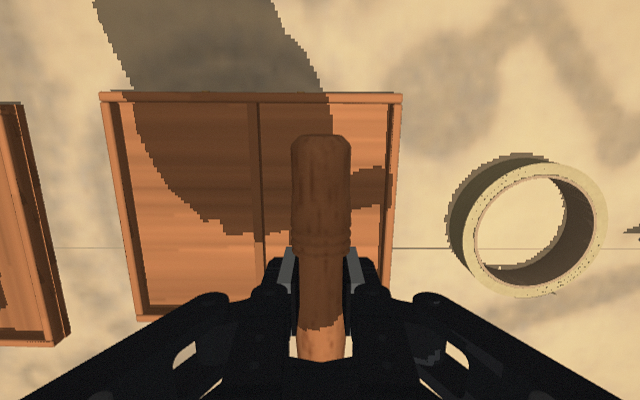

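The handle sits over the right-hand bay in the view (wall at column 257, outer wall at 390). Lowering it and releasing.

step_arm:
  dr:
    - [0, 0, 0]
    - [0, 0, 0]
    - [0, 0, 0]
    - [0, 0, 0]
    - [0, 0, 0]
    - [0, 0, 0]
    - [0, 0, 0]
    - [0, 0, 0]
  xyz:
    - [0, 0.03, 0.2]
    - [0, 0.03, 0.55]
    - [0, 0.03, 0.95]
    - [0, 0.03, 1.35]
    - [0, 0.03, 1.6]
    - [0, 0.03, 1.75]
    - [0, 0.03, 1.8]
    - [0, 0.03, 1.8]
  gripper: [0.1, 0.1, 0.1, 0.1, 0.1, 0.1, 0.1, 0.1]

```text
time: 15.9
ee_pos: [0.6279, 0.2432, 0.0145]
tcp_rot: [180.0, 0.0, 179.6]
wrist_force: [-0.6, 0.4, -1.2]
opening: 0.0183
```

step_arm:
  dr:
    - [0, 0, 0]
    - [0, 0, 0]
    - [0, 0, 0]
    - [0, 0, 0]
    - [0, 0, 0]
    - [0, 0, 0]
    - [0, 0, 0]
    - [0, 0, 0]
  xyz:
    - [0, 0, 0]
    - [0, 0, 0]
    - [0, 0, 0]
    - [0, 0, 0]
    - [0, 0, 0]
    - [0, 0, 0]
    - [0, 0, 0]
    - [0, 0, -0.1]
  gripper: [0.1, 0.22, 0.27, 0.33, 0.4, 0.45, 0.5, 0.5]

```text
time: 16.7
ee_pos: [0.6274, 0.243, 0.018]
tcp_rot: [-180.0, -0.1, 179.6]
wrist_force: [0.2, -0.2, 0.4]
opening: 0.0429
```

step_arm:
  dr:
    - [0, 0, 0]
    - [0, 0, 0]
    - [0, 0, 0]
    - [0, 0, 0]
    - [0, 0, 0]
    - [0, 0, 0]
    - [0, 0, 0]
    - [0, 0, 0]
  xyz:
    - [0, 0, -0.2]
    - [0, 0, -0.5]
    - [0, 0, -1.0]
    - [0, 0, -1.6]
    - [0, 0, -2.2]
    - [0, 0, -2.6]
    - [0, 0, -2.7]
    - [0, 0, -2.7]
  gripper: [0.5, 0.5, 0.5, 0.5, 0.5, 0.7, 0.7, 0.7]

```text
time: 17.5
ee_pos: [0.6282, 0.2433, 0.1276]
tcp_rot: [180.0, 0.1, 179.6]
wrist_force: [0.5, -0.8, -0.2]
opening: 0.0596
```

```bash
python3 - <<'E'
from h import *
from workcell import bot
p=wrist('w8','handle_a',.02)
go([.449,-.131,.12,108.5])
E
```

```text
handle_a 0.85 [321. 203.  31. 157.] mean [0.6256 0.2436] ang 179.6 rectc [0.631  0.2438] [0.026 0.128]
t 17.6 at [6.275000e-01 2.430000e-01 1.257000e-01 1.796113e+02] rp [-1.7998e+02 -6.0000e-02] q [21. 21. 18. 87. -0. 22.]
(array([ 4.399, -9.38 ,  0.142]), np.float64(1.241))
```

View pics/w8.png

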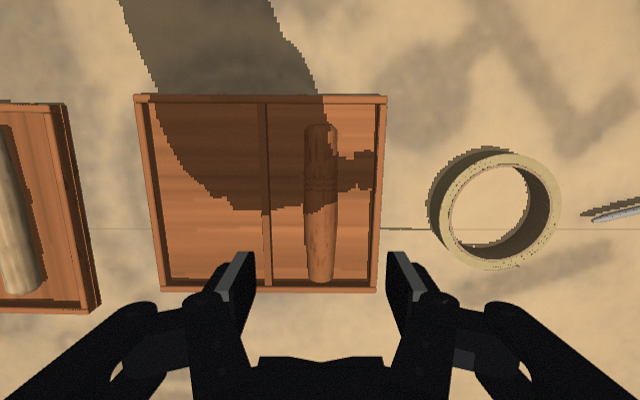

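The first handle lies in its bay at about (321,203), straight and clear of the walls. Next is the right-hand grooved handle, in two hops.

step_arm:
  dr:
    - [0, 0, 0.1]
    - [0, 0, 0.24]
    - [0, 0, 0.38]
    - [0, 0, 0.52]
    - [0, 0, 0.66]
    - [0, 0, 0.8]
    - [0, 0, 0.93]
    - [0, 0, 1.0]
  xyz:
    - [0.3, -0.6, 0]
    - [0.7, -1.5, 0]
    - [1.2, -2.5, 0]
    - [1.65, -3.5, 0]
    - [2.1, -4.5, 0]
    - [2.6, -5.5, 0]
    - [3.0, -6.4, 0]
    - [3.3, -7.0, 0]
  gripper: [0.7, 0.7, 0.7, 0.7, 0.7, 0.7, 0.7, 0.7]

```text
time: 18.4
ee_pos: [0.4922, -0.0379, 0.1255]
tcp_rot: [-179.9, -0.0, 122.0]
wrist_force: [0.5, -0.1, 0.6]
opening: 0.06
```

```bash
python3 -c "
from h import *
go([.4495,-.131,.12,108.5])"
```

```text
t 18.4 at [ 4.922000e-01 -3.790000e-02  1.255000e-01  1.219629e+02] rp [-1.7992e+02 -4.0000e-02] q [ -4.  -3. -10.  83.  -0.  54.]
(array([-1.411, -2.137,  0.137]), np.float64(0.235))
```

step_arm:
  dr:
    - [0, 0, 0.1]
    - [0, 0, 0.18]
    - [0, 0, 0.23]
    - [0, 0, 0.24]
    - [0, 0, 0.24]
    - [0, 0, 0.24]
    - [0, 0, 0.24]
    - [0, 0, 0.24]
  xyz:
    - [-0.5, -0.75, 0]
    - [-0.9, -1.4, 0.1]
    - [-1.25, -1.9, 0.1]
    - [-1.4, -2.12, 0.14]
    - [-1.41, -2.14, 0.14]
    - [-1.41, -2.14, 0.14]
    - [-1.41, -2.14, 0.14]
    - [-1.41, -2.14, 0.14]
  gripper: [0.7, 0.7, 0.7, 0.7, 0.7, 0.7, 0.7, 0.7]

```text
time: 19.2
ee_pos: [0.4521, -0.1286, 0.1208]
tcp_rot: [-180.0, -0.0, 108.7]
wrist_force: [-0.0, 0.9, 0.6]
opening: 0.0598
```

```bash
python3 - <<'E'
from h import *
p=wrist('w9','handle_a',.013)
go([.4495,-.131,.005,108.5])
E
```

```text
handle_a 0.81 [147. 171. 123. 146.] mean [ 0.317  -0.1453] ang 140.4 rectc [ 0.3199 -0.1475] [0.031 0.122]
handle_a 0.78 [316. 201.  36. 154.] mean [ 0.4484 -0.1267] ang 108.7 rectc [ 0.449 -0.13 ] [0.027 0.122]
t 19.3 at [  0.452   -0.1288   0.1209 108.6362] rp [-180.   -0.] q [-16.  -7. -14.  83.   0.  55.]
(array([-0.032, -0.076,  2.896]), np.float64(0.002))
```

View pics/w9.png

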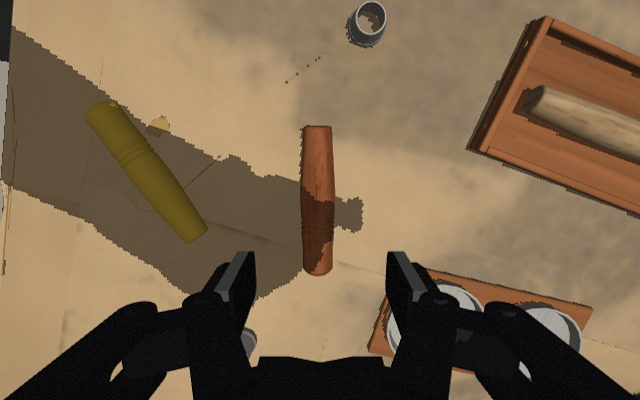

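The red handle is at column 317, rows 125–276. The yellow look-alike at (147,171) stays clear of the fingers, as does the ferrule at (368,23). Descending.

step_arm:
  dr:
    - [0, 0, 0]
    - [0, 0, 0]
    - [0, 0, 0]
    - [0, 0, 0]
    - [0, 0, 0]
    - [0, 0, 0]
    - [0, 0, 0]
    - [0, 0, 0]
  xyz:
    - [-0.03, -0.06, 0.4]
    - [-0.03, -0.06, 1.0]
    - [-0.03, -0.06, 1.6]
    - [-0.03, -0.06, 2.2]
    - [-0.03, -0.06, 2.6]
    - [-0.03, -0.06, 2.8]
    - [-0.03, -0.06, 2.87]
    - [-0.03, -0.06, 2.88]
  gripper: [0.7, 0.7, 0.7, 0.7, 0.7, 0.7, 0.7, 0.7]

```text
time: 20.1
ee_pos: [0.4501, -0.1312, 0.006]
tcp_rot: [180.0, 0.0, 108.6]
wrist_force: [-0.8, 0.5, 0.6]
opening: 0.0598
```

step_arm:
  dr:
    - [0, 0, 0]
    - [0, 0, 0]
    - [0, 0, 0]
    - [0, 0, 0]
    - [0, 0, 0]
    - [0, 0, 0]
    - [0, 0, 0]
    - [0, 0, 0]
  xyz:
    - [0, 0, 0]
    - [0, 0, 0]
    - [0, 0, 0]
    - [0, 0, 0]
    - [0, 0, 0]
    - [0, 0, 0]
    - [0, 0, 0]
    - [0, 0, 0]
  gripper: [0.4, 0.3, 0.2, 0.1, 0.1, 0.1, 0.1, 0.1]

```text
time: 20.9
ee_pos: [0.4503, -0.1314, 0.0064]
tcp_rot: [179.9, 0.0, 108.6]
wrist_force: [0.0, 0.0, 6.5]
opening: 0.0182
```

step_arm:
  dr:
    - [0, 0, 0]
    - [0, 0, 0]
    - [0, 0, 0]
    - [0, 0, 0]
    - [0, 0, 0]
    - [0, 0, 0]
    - [0, 0, 0]
    - [0, 0, 0]
  xyz:
    - [0, 0, 0]
    - [0, 0, -0.2]
    - [0, 0, -0.5]
    - [0, 0, -0.9]
    - [0, 0, -1.4]
    - [0, 0, -1.8]
    - [0, 0, -2.0]
    - [0, 0, -2.0]
  gripper: [0.1, 0.1, 0.1, 0.1, 0.1, 0.1, 0.1, 0.1]

```text
time: 21.7
ee_pos: [0.4505, -0.1315, 0.0871]
tcp_rot: [179.9, 0.1, 108.6]
wrist_force: [0.2, 0.8, -0.5]
opening: 0.0181
```

```bash
python3 - <<'E'
from h import *
p=wrist('w10','handle_a',.09)
go([.627,.151,.085,179.5])
print(cur()[1]['opening'])
E
```

```text
handle_a 0.91 [123. 177. 146. 168.] mean [ 0.3564 -0.1168] ang 140.7 rectc [ 0.3583 -0.1183] [0.021 0.078]
handle_a 0.72 [323. 245.  58. 230.] mean [ 0.4463 -0.1201] ang 108.6 rectc [ 0.4483 -0.1258] [0.028 0.114]
t 21.8 at [ 4.496000e-01 -1.313000e-01  8.530000e-02  1.085633e+02] rp [-1.7998e+02 -1.0000e-02] q [-16.  -7. -17.  79.  -0.  55.]
(array([5.278, 6.45 , 0.007]), np.float64(-1.238))
0.018294541588229116
```

View pics/w10.png

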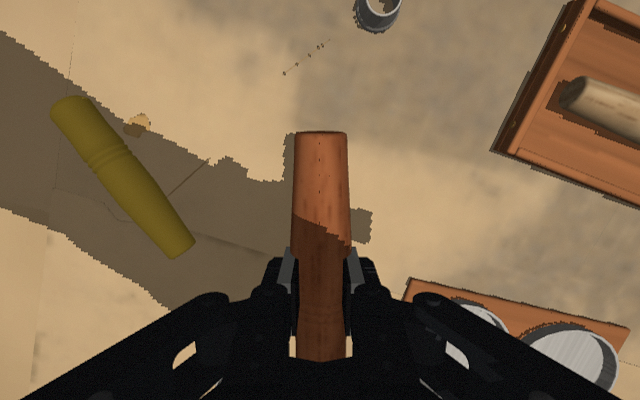

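The handle is held (opening 18.3 mm). Carrying it to the other bay.

step_arm:
  dr:
    - [0, 0, -0.08]
    - [0, 0, -0.2]
    - [0, 0, -0.33]
    - [0, 0, -0.46]
    - [0, 0, -0.6]
    - [0, 0, -0.73]
    - [0, 0, -0.86]
    - [0, 0, -0.98]
  xyz:
    - [0.25, 0.3, 0]
    - [0.7, 0.85, 0]
    - [1.3, 1.6, 0]
    - [2.0, 2.45, 0]
    - [2.7, 3.3, 0]
    - [3.3, 4.05, 0]
    - [3.8, 4.65, 0]
    - [4.2, 5.1, 0]
  gripper: [0.1, 0.1, 0.1, 0.1, 0.1, 0.1, 0.1, 0.1]

```text
time: 22.6
ee_pos: [0.5899, 0.0947, 0.0841]
tcp_rot: [-180.0, -0.1, 165.1]
wrist_force: [-0.0, -0.1, -0.5]
opening: 0.0182
```

```bash
python3 -c "
from h import *
go([.627,.151,.086,179.5])"
```

```text
t 22.6 at [5.899000e-01 9.470000e-02 8.410000e-02 1.650818e+02] rp [-1.7996e+02 -1.1000e-01] q [ 9. 11.  1. 80.  0. 24.]
(array([-0.534,  1.6  , -0.048]), np.float64(-0.252))
```

step_arm:
  dr:
    - [0, 0, -0.1]
    - [0, 0, -0.18]
    - [0, 0, -0.23]
    - [0, 0, -0.26]
    - [0, 0, -0.26]
    - [0, 0, -0.26]
    - [0, 0, -0.26]
    - [0, 0, -0.26]
  xyz:
    - [-0.2, 0.5, 0]
    - [-0.35, 1.0, 0]
    - [-0.45, 1.35, 0]
    - [-0.53, 1.55, 0]
    - [-0.53, 1.58, 0]
    - [-0.53, 1.58, 0]
    - [-0.53, 1.58, 0]
    - [-0.53, 1.58, 0]
  gripper: [0.1, 0.1, 0.1, 0.1, 0.1, 0.1, 0.1, 0.1]

```text
time: 23.4
ee_pos: [0.6266, 0.1477, 0.0859]
tcp_rot: [-180.0, 0.0, 179.5]
wrist_force: [-0.2, -0.8, -0.6]
opening: 0.0187
```

```bash
python3 - <<'E'
from h import *
p=wrist('w11','two_bay_tray',.016)
go([.627,.151,.0135,179.5])
E
```

```text
two_bay_tray 0.7 [406. 210. 306. 234.] mean [0.6019 0.2084] ang 70.3 rectc [0.6261 0.1991] [0.187 0.162]
t 23.5 at [6.267000e-01 1.478000e-01 8.590000e-02 1.795631e+02] rp [1.8e+02 1.0e-02] q [13. 17.  8. 81. -0. 14.]
(array([-0.006,  0.079,  1.81 ]), np.float64(0.001))
```

View pics/w11.png

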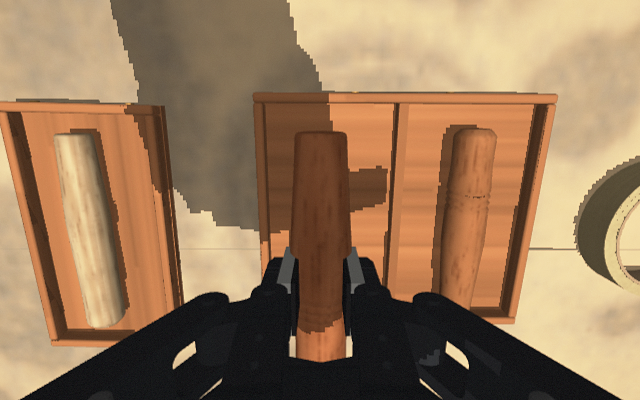

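The held handle is over the empty bay (walls at columns 262 and 397). I'm shifting it 3–4 mm toward the middle, then lowering.

step_arm:
  dr:
    - [0, 0, 0]
    - [0, 0, 0]
    - [0, 0, 0]
    - [0, 0, 0]
    - [0, 0, 0]
    - [0, 0, 0]
    - [0, 0, 0]
    - [0, 0, 0]
  xyz:
    - [0, 0.1, 0.2]
    - [0, 0.1, 0.55]
    - [0, 0.1, 0.95]
    - [0, 0.1, 1.35]
    - [0, 0.1, 1.6]
    - [0, 0.1, 1.75]
    - [0, 0.1, 1.8]
    - [0, 0.1, 1.8]
  gripper: [0.1, 0.1, 0.1, 0.1, 0.1, 0.1, 0.1, 0.1]

```text
time: 24.3
ee_pos: [0.6269, 0.1523, 0.0137]
tcp_rot: [180.0, 0.0, 179.6]
wrist_force: [0.5, 0.1, -0.5]
opening: 0.0179
```

step_arm:
  dr:
    - [0, 0, 0]
    - [0, 0, 0]
    - [0, 0, 0]
    - [0, 0, 0]
    - [0, 0, 0]
    - [0, 0, 0]
    - [0, 0, 0]
    - [0, 0, 0]
  xyz:
    - [0, 0, 0]
    - [0, 0, 0]
    - [0, 0, 0]
    - [0, 0, 0]
    - [0, 0, 0]
    - [0, 0, 0]
    - [0, 0, 0]
    - [0, 0, -0.1]
  gripper: [0.1, 0.22, 0.27, 0.33, 0.4, 0.45, 0.5, 0.5]

```text
time: 25.1
ee_pos: [0.6265, 0.1522, 0.0172]
tcp_rot: [-180.0, -0.1, 179.6]
wrist_force: [0.5, 0.8, -0.4]
opening: 0.043
```

step_arm:
  dr:
    - [0, 0, 0]
    - [0, 0, 0]
    - [0, 0, 0]
    - [0, 0, 0]
    - [0, 0, 0]
    - [0, 0, 0]
    - [0, 0, 0]
    - [0, 0, 0]
  xyz:
    - [0, 0, -0.2]
    - [0, 0, -0.5]
    - [0, 0, -1.0]
    - [0, 0, -1.6]
    - [0, 0, -2.2]
    - [0, 0, -2.6]
    - [0, 0, -2.7]
    - [0, 0, -2.7]
  gripper: [0.5, 0.5, 0.5, 0.5, 0.5, 0.6, 0.6, 0.6]

```text
time: 25.9
ee_pos: [0.6273, 0.1524, 0.1268]
tcp_rot: [180.0, 0.1, 179.6]
wrist_force: [0.9, -0.1, -1.7]
opening: 0.0513
```

```bash
python3 - <<'E'
from h import *
from workcell import bot
p=wrist('w12','handle_a',.02)
go([.441,0.0,.12,180])
E
```

```text
handle_a 0.89 [320. 198.  34. 152.] mean [0.6213 0.1526] ang 179.7 rectc [0.6249 0.1521] [0.121 0.027]
handle_a 0.84 [439. 203.  43. 159.] mean [0.6248 0.2434] ang 180.0 rectc [0.6308 0.2432] [0.129 0.029]
t 26.0 at [6.265000e-01 1.522000e-01 1.249000e-01 1.796118e+02] rp [-1.7999e+02 -6.0000e-02] q [14. 17. 13. 85.  0. 14.]
(array([ 4.613, -3.837,  0.122]), np.float64(-0.007))
```

View pics/w12.png

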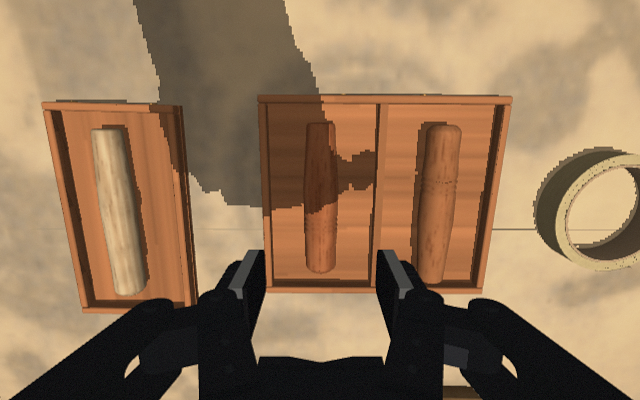

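Both handles and the blank are in place. Now the middle ferrule.

step_arm:
  dr:
    - [0, 0, 0]
    - [0, 0, 0]
    - [0, 0, 0]
    - [0, 0, 0]
    - [0, 0, 0]
    - [0, 0, 0]
    - [0, 0, 0]
    - [0, 0, 0]
  xyz:
    - [0.5, -0.4, 0]
    - [1.2, -1.0, 0]
    - [2.1, -1.75, 0]
    - [3.0, -2.5, 0.1]
    - [3.9, -3.2, 0.1]
    - [4.4, -3.7, 0.1]
    - [4.6, -3.82, 0.12]
    - [4.61, -3.84, 0.12]
  gripper: [0.7, 0.7, 0.7, 0.7, 0.7, 0.7, 0.7, 0.7]

```text
time: 26.8
ee_pos: [0.4407, -0.0005, 0.1205]
tcp_rot: [180.0, -0.0, 179.5]
wrist_force: [-0.7, -0.1, 0.1]
opening: 0.0594
```

```bash
python3 - <<'E'
from h import *
p=wrist('w13','ferrule_a',.013)
go([.441,0.0,.006,180])
print(proj(p,[[.441,0,.026],[.441,0,0]]))
E
```

```text
ferrule_a 0.73 [326. 204.  31.  34.] mean [0.4388 0.003 ] ang 5.2 rectc [0.4399 0.0026] [0.024 0.027]
t 26.9 at [4.419000e-01 3.000000e-04 1.206000e-01 1.796085e+02] rp [179.99   0.  ] q [  0. -11. -17.  83.   0.   0.]
(array([ 0.023, -0.007,  2.865]), np.float64(-0.007))
[[320.72271466 209.81758252]
 [320.68822566 200.87368416]]
```

View pics/w13.png

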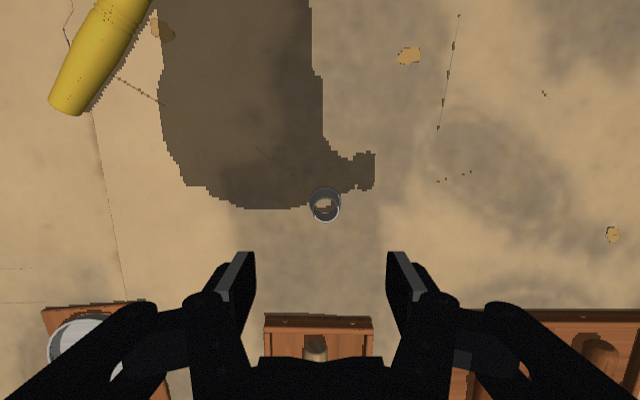

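The ferrule is at (326,204), i.e. (0.440, 0.003). I'm correcting 2–3 mm and descending.

step_arm:
  dr:
    - [0, 0, 0]
    - [0, 0, 0]
    - [0, 0, 0]
    - [0, 0, 0]
    - [0, 0, 0]
    - [0, 0, 0]
    - [0, 0, 0]
    - [0, 0, 0]
  xyz:
    - [0.05, 0.07, 0.4]
    - [0.05, 0.07, 1.0]
    - [0.05, 0.07, 1.6]
    - [0.05, 0.07, 2.2]
    - [0.05, 0.07, 2.6]
    - [0.05, 0.07, 2.8]
    - [0.05, 0.07, 2.86]
    - [0.05, 0.07, 2.86]
  gripper: [0.7, 0.7, 0.7, 0.7, 0.7, 0.7, 0.7, 0.7]

```text
time: 27.7
ee_pos: [0.4399, 0.0031, 0.0066]
tcp_rot: [180.0, -0.0, 179.6]
wrist_force: [0.6, 0.1, 0.6]
opening: 0.0597
```

step_arm:
  dr:
    - [0, 0, 0]
    - [0, 0, 0]
    - [0, 0, 0]
    - [0, 0, 0]
    - [0, 0, 0]
    - [0, 0, 0]
    - [0, 0, 0]
    - [0, 0, 0]
  xyz:
    - [0, 0, 0]
    - [0, 0, 0]
    - [0, 0, 0]
    - [0, 0, 0]
    - [0, 0, 0]
    - [0, 0, 0]
    - [0, 0, 0]
    - [0, 0, 0]
  gripper: [0.5, 0.42, 0.36, 0.3, 0.2, 0.1, 0.1, 0.1]

```text
time: 28.5
ee_pos: [0.4397, 0.0028, 0.0069]
tcp_rot: [180.0, 0.0, 179.6]
wrist_force: [-1.2, 0.8, 5.4]
opening: 0.0223
```

step_arm:
  dr:
    - [0, 0, 0]
    - [0, 0, 0]
    - [0, 0, 0]
    - [0, 0, 0]
    - [0, 0, 0]
    - [0, 0, 0]
    - [0, 0, 0]
    - [0, 0, 0]
  xyz:
    - [0, 0, 0]
    - [0, 0, -0.2]
    - [0, 0, -0.5]
    - [0, 0, -0.9]
    - [0, 0, -1.4]
    - [0, 0, -1.8]
    - [0, 0, -2.0]
    - [0, 0, -2.0]
  gripper: [0.1, 0.1, 0.1, 0.1, 0.1, 0.1, 0.1, 0.1]

```text
time: 29.3
ee_pos: [0.4401, 0.0027, 0.0879]
tcp_rot: [-180.0, 0.1, 179.6]
wrist_force: [0.5, 0.5, -0.2]
opening: 0.0226
```

```bash
python3 - <<'E'
from h import *
p=wrist('w14','ferrule_a',.09)
go([.671,-.1945,.085,180])
E
```

```text
t 29.4 at [4.393000e-01 2.700000e-03 8.610000e-02 1.796075e+02] rp [-1.8e+02 -2.0e-02] q [  0. -11. -21.  80.  -0.   1.]
(array([-5.826, -4.89 ,  0.029]), np.float64(-0.007))
```

View pics/w14.png

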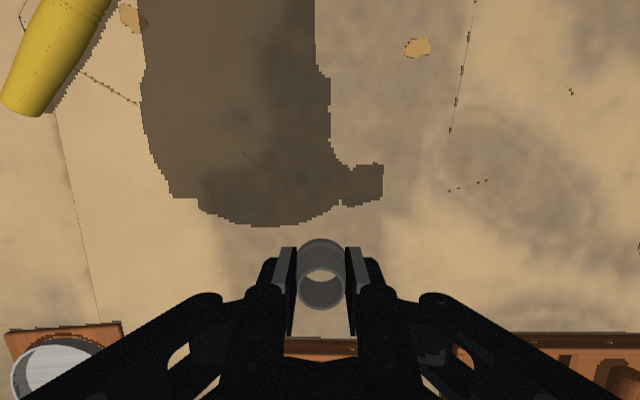

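The ferrule is held between the pads, opening 22.6 mm, rim at (321,290). Carrying it to the far dish.

step_arm:
  dr:
    - [0, 0, 0]
    - [0, 0, 0]
    - [0, 0, 0]
    - [0, 0, 0]
    - [0, 0, 0]
    - [0, 0, 0]
    - [0, 0, 0]
    - [0, 0, 0]
  xyz:
    - [-0.4, -0.3, 0]
    - [-1.1, -0.9, 0]
    - [-2.0, -1.65, 0]
    - [-2.9, -2.4, 0]
    - [-3.8, -3.2, 0]
    - [-4.7, -3.95, 0]
    - [-5.4, -4.55, 0]
    - [-5.8, -4.88, 0]
  gripper: [0.1, 0.1, 0.1, 0.1, 0.1, 0.1, 0.1, 0.1]

```text
time: 30.2
ee_pos: [0.671, -0.196, 0.084]
tcp_rot: [180.0, -0.1, 179.5]
wrist_force: [-0.7, 0.4, -0.0]
opening: 0.0225
```

step_arm:
  dr:
    - [0, 0, 0]
    - [0, 0, 0]
    - [0, 0, 0]
    - [0, 0, 0]
    - [0, 0, 0]
    - [0, 0, 0]
    - [0, 0, 0]
    - [0, 0, 0]
  xyz:
    - [0, 0, 0]
    - [0, 0, 0]
    - [0, 0, 0]
    - [0, 0, 0]
    - [0, 0, 0]
    - [0, 0, 0]
    - [0, 0, 0]
    - [0, 0, 0]
  gripper: [0.1, 0.1, 0.1, 0.1, 0.1, 0.1, 0.1, 0.1]

```text
time: 31.0
ee_pos: [0.6701, -0.1939, 0.0866]
tcp_rot: [-180.0, 0.0, 179.6]
wrist_force: [-0.3, 0.3, 0.1]
opening: 0.0225
```

```bash
python3 - <<'E'
from h import *
p=wrist('w15','dish_board',.01)
go([.671,-.1945,.016,180])
E
```

```text
dish_board 0.79 [306. 140. 161. 276.] mean [ 0.6091 -0.1989] ang 6.5 rectc [ 0.6276 -0.1979] [0.182 0.091]
t 31.1 at [ 6.701000e-01 -1.940000e-01  8.650000e-02  1.796131e+02] rp [180.   0.] q [-16.  25.  18.  83.   0. -16.]
(array([-0.023, -0.012,  1.763]), np.float64(-0.007))
```

View pics/w15.png

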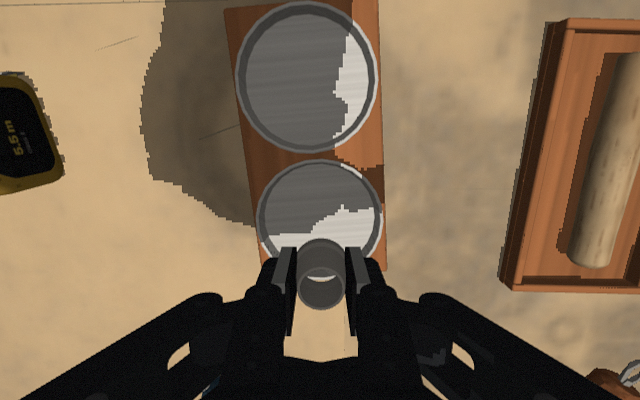

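```bash
python3 - <<'E'
from h import *
from workcell import bot
p=bot.camera("wrist")
print(ray(p,[[257,218],[382,215],[319,158],[236,76],[377,76],[306,2],[306,152]],.018).round(4))
a=ray(p,[[257,218],[382,215],[319,158]],.018);print(proj(p,[[.671,-.1945,.008],[.6701,-.194,.018]]))
E
```

```text
[[ 0.6682 -0.2363  0.018 ]
 [ 0.6666 -0.1526  0.018 ]
 [ 0.6283 -0.1944  0.018 ]
 [ 0.5791 -0.2436  0.018 ]
 [ 0.5797 -0.1594  0.018 ]
 [ 0.5404 -0.2011  0.018 ]
 [ 0.6244 -0.2026  0.018 ]]
[[319.42500871 217.10653281]
 [320.11765669 220.3633489 ]]
```

Dish centres come out at about (0.670, -0.1945) and (0.582, -0.202), so the ferrule is centred over the far dish. Lowering and releasing with a small opening.

step_arm:
  dr:
    - [0, 0, 0]
    - [0, 0, 0]
    - [0, 0, 0]
    - [0, 0, 0]
    - [0, 0, 0]
    - [0, 0, 0]
    - [0, 0, 0]
    - [0, 0, 0]
  xyz:
    - [0, 0, 0.2]
    - [0, 0, 0.55]
    - [0, 0, 0.95]
    - [0, 0, 1.3]
    - [0, 0, 1.55]
    - [0, 0, 1.7]
    - [0, 0, 1.76]
    - [0, 0, 1.77]
  gripper: [0.1, 0.1, 0.1, 0.1, 0.1, 0.1, 0.1, 0.1]

```text
time: 31.95
ee_pos: [0.6702, -0.1941, 0.0158]
tcp_rot: [-180.0, 0.0, 179.6]
wrist_force: [1.0, 0.2, 0.1]
opening: 0.0222
```

step_arm:
  dr:
    - [0, 0, 0]
    - [0, 0, 0]
    - [0, 0, 0]
    - [0, 0, 0]
    - [0, 0, 0]
    - [0, 0, 0]
    - [0, 0, 0]
    - [0, 0, 0]
  xyz:
    - [0, 0, 0]
    - [0, 0, 0]
    - [0, 0, 0]
    - [0, 0, 0]
    - [0, 0, 0]
    - [0, 0, 0]
    - [0, 0, 0]
    - [0, 0, 0]
  gripper: [0.2, 0.27, 0.29, 0.32, 0.36, 0.4, 0.44, 0.44]

```text
time: 32.75
ee_pos: [0.6701, -0.194, 0.0157]
tcp_rot: [180.0, -0.0, 179.6]
wrist_force: [-0.3, -0.1, -0.2]
opening: 0.0374
```

step_arm:
  dr:
    - [0, 0, 0]
    - [0, 0, 0]
    - [0, 0, 0]
    - [0, 0, 0]
    - [0, 0, 0]
    - [0, 0, 0]
    - [0, 0, 0]
    - [0, 0, 0]
  xyz:
    - [0, 0, -0.2]
    - [0, 0, -0.5]
    - [0, 0, -1.0]
    - [0, 0, -1.6]
    - [0, 0, -2.2]
    - [0, 0, -2.6]
    - [0, 0, -2.7]
    - [0, 0, -2.7]
  gripper: [0.44, 0.44, 0.44, 0.44, 0.44, 0.5, 0.6, 0.6]

```text
time: 33.55
ee_pos: [0.6705, -0.1941, 0.1249]
tcp_rot: [-180.0, 0.1, 179.6]
wrist_force: [0.4, 0.1, 0.0]
opening: 0.0514
```

```bash
python3 - <<'E'
from h import *
p=wrist('w16','ferrule_a',.021)
go([.4245,-.2785,.12,180])
E
```

```text
ferrule_a 0.91 [322. 206.  33.  40.] mean [ 0.669  -0.1937] ang 1.2 rectc [ 0.67  -0.193] [0.029 0.024]
t 33.65 at [ 6.698000e-01 -1.940000e-01  1.228000e-01  1.796108e+02] rp [ 1.7999e+02 -6.0000e-02] q [-16.  25.  22.  87.  -0. -16.]
(array([ 6.118, -2.155,  0.071]), np.float64(-0.007))
```

View pics/w16.png

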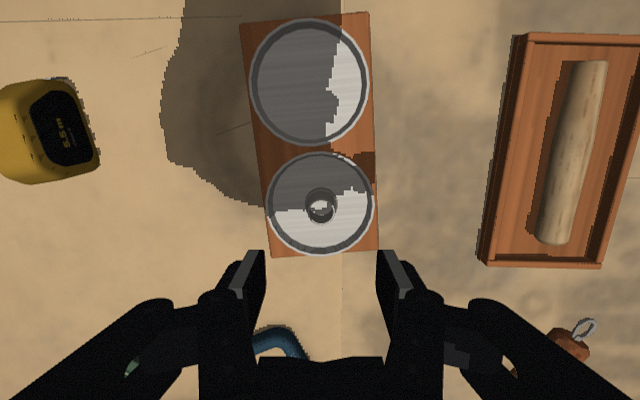

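The ferrule stands centred in the far dish at (322,206). Going to the second one.

step_arm:
  dr:
    - [0, 0, 0]
    - [0, 0, 0]
    - [0, 0, 0]
    - [0, 0, 0]
    - [0, 0, 0]
    - [0, 0, 0]
    - [0, 0, 0]
    - [0, 0, 0]
  xyz:
    - [0.6, -0.2, 0]
    - [1.5, -0.55, 0]
    - [2.6, -0.9, 0]
    - [3.7, -1.3, 0]
    - [4.8, -1.7, 0]
    - [5.7, -2.0, 0.07]
    - [6.1, -2.15, 0.07]
    - [6.12, -2.15, 0.07]
  gripper: [0.7, 0.7, 0.7, 0.7, 0.7, 0.7, 0.7, 0.7]

```text
time: 34.45
ee_pos: [0.4231, -0.2788, 0.1205]
tcp_rot: [180.0, -0.0, 179.5]
wrist_force: [0.9, 0.9, 0.3]
opening: 0.0599
```

```bash
python3 - <<'E'
from h import *
p=wrist('w17','ferrule_a',.013)
go([.4245,-.2785,.0065,180])
E
```

```text
ferrule_a 0.61 [320. 207.  33.  38.] mean [ 0.4239 -0.2789] ang 179.7 rectc [ 0.4242 -0.2785] [0.024 0.029]
ferrule_a 0.22 [182. 382.  20.  31.] mean [ 0.5976 -0.4074] ang 163.5 rectc [ 0.5937 -0.4085] [0.019 0.038]
t 34.55 at [ 4.251000e-01 -2.784000e-01  1.207000e-01  1.795823e+02] rp [1.7999e+02 1.0000e-02] q [-33.  -2.  -9.  83.   0. -33.]
(array([ 0.015, -0.004,  2.854]), np.float64(-0.007))
```

View pics/w17.png

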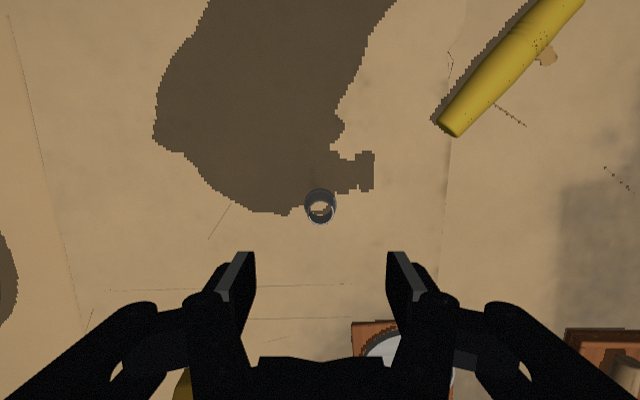

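The second ferrule is centred at (320,207), and the measured position agrees to within 1 mm. Descending.

step_arm:
  dr:
    - [0, 0, 0]
    - [0, 0, 0]
    - [0, 0, 0]
    - [0, 0, 0]
    - [0, 0, 0]
    - [0, 0, 0]
    - [0, 0, 0]
    - [0, 0, 0]
  xyz:
    - [0.02, 0, 0.4]
    - [0.02, 0, 1.0]
    - [0.02, 0, 1.6]
    - [0.02, 0, 2.2]
    - [0.02, 0, 2.6]
    - [0.02, 0, 2.8]
    - [0.02, 0, 2.85]
    - [0.02, 0, 2.86]
  gripper: [0.7, 0.7, 0.7, 0.7, 0.7, 0.7, 0.7, 0.7]

```text
time: 35.35
ee_pos: [0.4246, -0.2782, 0.0067]
tcp_rot: [-180.0, 0.0, 179.6]
wrist_force: [-0.3, -0.0, 0.2]
opening: 0.0603
```

step_arm:
  dr:
    - [0, 0, 0]
    - [0, 0, 0]
    - [0, 0, 0]
    - [0, 0, 0]
    - [0, 0, 0]
    - [0, 0, 0]
    - [0, 0, 0]
    - [0, 0, 0]
  xyz:
    - [0, 0, 0]
    - [0, 0, 0]
    - [0, 0, 0]
    - [0, 0, 0]
    - [0, 0, 0]
    - [0, 0, 0]
    - [0, 0, 0]
    - [0, 0, 0]
  gripper: [0.5, 0.42, 0.36, 0.3, 0.2, 0.1, 0.1, 0.1]

```text
time: 36.15
ee_pos: [0.4241, -0.2785, 0.007]
tcp_rot: [-180.0, 0.0, 179.6]
wrist_force: [-1.1, 0.9, 5.8]
opening: 0.0224
```

step_arm:
  dr:
    - [0, 0, 0]
    - [0, 0, 0]
    - [0, 0, 0]
    - [0, 0, 0]
    - [0, 0, 0]
    - [0, 0, 0]
    - [0, 0, 0]
    - [0, 0, 0]
  xyz:
    - [0, 0, 0]
    - [0, 0, -0.2]
    - [0, 0, -0.5]
    - [0, 0, -0.9]
    - [0, 0, -1.4]
    - [0, 0, -1.8]
    - [0, 0, -2.0]
    - [0, 0, -2.0]
  gripper: [0.1, 0.1, 0.1, 0.1, 0.1, 0.1, 0.1, 0.1]

```text
time: 36.95
ee_pos: [0.4245, -0.2788, 0.088]
tcp_rot: [-179.9, 0.1, 179.6]
wrist_force: [-0.0, -0.7, -0.6]
opening: 0.0224
```

```bash
python3 - <<'E'
from h import *
p=wrist('w18','ferrule_a',.09)
go([.582,-.202,.085,180])
E
```

```text
ferrule_a 0.63 [321. 275.  50.  73.] mean [ 0.4272 -0.2785] ang 179.8 rectc [ 0.4279 -0.2786] [0.037 0.023]
t 37.05 at [ 4.238000e-01 -2.783000e-01  8.610000e-02  1.796145e+02] rp [ 1.7999e+02 -2.0000e-02] q [-33.  -1. -12.  79.  -0. -33.]
(array([-3.942,  1.933,  0.028]), np.float64(-0.007))
```

View pics/w18.png

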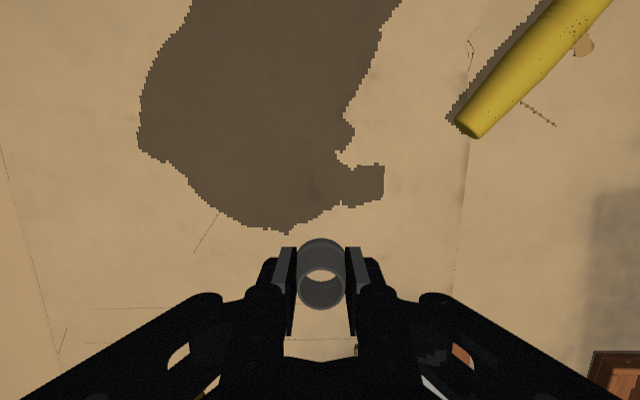

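The second ferrule is held the same way. Carrying it to the near dish.

step_arm:
  dr:
    - [0, 0, 0]
    - [0, 0, 0]
    - [0, 0, 0]
    - [0, 0, 0]
    - [0, 0, 0]
    - [0, 0, 0]
    - [0, 0, 0]
    - [0, 0, 0]
  xyz:
    - [-0.3, 0.15, 0]
    - [-0.9, 0.45, 0]
    - [-1.6, 0.8, 0]
    - [-2.3, 1.15, 0]
    - [-3.0, 1.5, 0]
    - [-3.6, 1.75, 0]
    - [-3.9, 1.92, 0]
    - [-3.94, 1.93, 0]
  gripper: [0.1, 0.1, 0.1, 0.1, 0.1, 0.1, 0.1, 0.1]

```text
time: 37.85
ee_pos: [0.5829, -0.201, 0.0853]
tcp_rot: [180.0, -0.1, 179.7]
wrist_force: [-0.0, -0.4, -0.4]
opening: 0.0224
```

step_arm:
  dr:
    - [0, 0, 0]
    - [0, 0, 0]
    - [0, 0, 0]
    - [0, 0, 0]
    - [0, 0, 0]
    - [0, 0, 0]
    - [0, 0, 0]
    - [0, 0, 0]
  xyz:
    - [0, 0, 0]
    - [0, 0, 0]
    - [0, 0, 0]
    - [0, 0, 0]
    - [0, 0, 0]
    - [0, 0, 0]
    - [0, 0, 0]
    - [0, 0, 0]
  gripper: [0.1, 0.1, 0.1, 0.1, 0.1, 0.1, 0.1, 0.1]

```text
time: 38.65
ee_pos: [0.582, -0.2022, 0.0865]
tcp_rot: [-180.0, 0.0, 179.6]
wrist_force: [-0.2, -0.4, -0.6]
opening: 0.0226
```

```bash
python3 - <<'E'
from h import *
p=wrist('w19','dish_board',.01)
go([.582,-.202,.0158,180])
E
```

```text
dish_board 0.64 [319. 253. 143. 216.] mean [ 0.5836 -0.2018] ang 176.8 rectc [ 0.6176 -0.1982] [0.168 0.092]
dish_board 0.31 [322. 275.  47.  77.] mean [ 0.6253 -0.202 ] ang 0.3 rectc [ 0.6264 -0.2017] [0.036 0.057]
t 38.75 at [ 5.821000e-01 -2.022000e-01  8.640000e-02  1.796158e+02] rp [-180.   -0.] q [-19.  14.   4.  80.  -0. -19.]
(array([1.000e-03, 5.000e-03, 1.766e+00]), np.float64(-0.007))
```

View pics/w19.png

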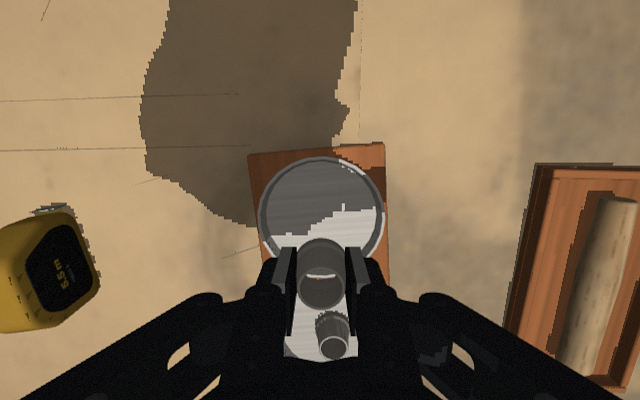

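The held ferrule is over the near dish, and the first one still stands in the far dish at (333,335). Lowering and releasing.

step_arm:
  dr:
    - [0, 0, 0]
    - [0, 0, 0]
    - [0, 0, 0]
    - [0, 0, 0]
    - [0, 0, 0]
    - [0, 0, 0]
    - [0, 0, 0]
    - [0, 0, 0]
  xyz:
    - [0, 0, 0.2]
    - [0, 0, 0.55]
    - [0, 0, 0.95]
    - [0, 0, 1.3]
    - [0, 0, 1.55]
    - [0, 0, 1.7]
    - [0, 0, 1.76]
    - [0, 0, 1.77]
  gripper: [0.1, 0.1, 0.1, 0.1, 0.1, 0.1, 0.1, 0.1]

```text
time: 39.55
ee_pos: [0.5821, -0.2023, 0.0157]
tcp_rot: [-180.0, 0.0, 179.6]
wrist_force: [0.3, -0.5, -0.1]
opening: 0.0223
```

step_arm:
  dr:
    - [0, 0, 0]
    - [0, 0, 0]
    - [0, 0, 0]
    - [0, 0, 0]
    - [0, 0, 0]
    - [0, 0, 0]
    - [0, 0, 0]
    - [0, 0, 0]
  xyz:
    - [0, 0, 0]
    - [0, 0, 0]
    - [0, 0, 0]
    - [0, 0, 0]
    - [0, 0, 0]
    - [0, 0, 0]
    - [0, 0, 0]
    - [0, 0, 0]
  gripper: [0.2, 0.27, 0.29, 0.32, 0.36, 0.4, 0.44, 0.44]

```text
time: 40.35
ee_pos: [0.582, -0.2022, 0.0157]
tcp_rot: [180.0, -0.0, 179.6]
wrist_force: [0.5, -0.9, -0.1]
opening: 0.0378
```

step_arm:
  dr:
    - [0, 0, 0]
    - [0, 0, 0]
    - [0, 0, 0]
    - [0, 0, 0]
    - [0, 0, 0]
    - [0, 0, 0]
    - [0, 0, 0]
    - [0, 0, 0]
  xyz:
    - [0, 0, -0.2]
    - [0, 0, -0.5]
    - [0, 0, -1.0]
    - [0, 0, -1.6]
    - [0, 0, -2.2]
    - [0, 0, -2.8]
    - [0, 0, -3.2]
    - [0, 0, -3.3]
  gripper: [0.44, 0.44, 0.44, 0.44, 0.44, 0.5, 0.6, 0.6]

```text
time: 41.15
ee_pos: [0.583, -0.2026, 0.1512]
tcp_rot: [-179.9, 0.2, 179.6]
wrist_force: [-0.1, -0.3, 0.4]
opening: 0.0512
```

step_arm:
  dr:
    - [0, 0, 0]
    - [0, 0, 0]
    - [0, 0, 0]
    - [0, 0, 0]
    - [0, 0, 0]
    - [0, 0, 0]
    - [0, 0, 0]
    - [0, 0, 0]
  xyz:
    - [0.3, 0, 0]
    - [0.9, 0, -0.2]
    - [1.6, 0, -0.5]
    - [2.3, 0, -0.8]
    - [3.0, 0, -1.0]
    - [3.5, 0, -1.0]
    - [3.8, 0, -1.0]
    - [3.8, 0, -1.0]
  gripper: [0.6, 0.6, 0.6, 0.6, 0.6, 0.6, 0.6, 0.6]

```text
time: 41.95
ee_pos: [0.4292, -0.2012, 0.1879]
tcp_rot: [-180.0, 0.0, 179.6]
wrist_force: [0.8, -0.1, -0.4]
opening: 0.0512
```

```bash
python3 - <<'E'
from h import *
from workcell import bot
p=wrist('w20','ferrule_a',.021)
for cam in ("top","scene"):
    p=bot.camera(cam); im=p["image"]
    c=im[120:290,170:450] if cam=="top" else im[90:330,240:500]
    cv2.imwrite(f"pics/{cam}F.png",cv2.resize(c,None,fx=2.3,fy=2.3,interpolation=cv2.INTER_CUBIC)[:,:,::-1])
    for th,z in [("tape_roll",.02),("measure",.04),("handle_a",.02),("blank",.02),("ferrule_a",.021)]:
        for r in bot.regions_of(p,th):
            m,a,cc,s=bar(p,r["region"],z); print(cam,th,round(r["p"],2),m.round(3),round(a),np.round(cc,3),np.round(s,3))
print(cur())
E
```

```text
ferrule_a 0.73 [320. 327.  22.  36.] mean [ 0.5809 -0.2016] ang 179.8 rectc [ 0.5815 -0.202 ] [0.04  0.025]
top tape_roll 0.55 [0.636 0.377] 45 [0.636 0.377] [0.098 0.09 ]
top tape_roll 0.34 [ 0.624 -0.198] 5 [ 0.625 -0.197] [0.179 0.09 ]
top measure 0.55 [ 0.622 -0.389] 46 [ 0.619 -0.387] [0.045 0.047]
top handle_a 0.83 [0.632 0.241] 180 [0.631 0.241] [0.123 0.024]
top handle_a 0.77 [0.628 0.151] 1 [0.626 0.151] [0.116 0.024]
top handle_a 0.6 [ 0.322 -0.15 ] 140 [ 0.323 -0.151] [0.025 0.117]
top handle_a 0.6 [ 0.635 -0.009] 179 [ 0.635 -0.009] [0.023 0.131]
top blank 0.57 [ 0.638 -0.01 ] 179 [ 0.637 -0.009] [0.024 0.135]
top blank 0.3 [0.631 0.241] 180 [0.631 0.241] [0.123 0.024]
scene tape_roll 0.62 [0.623 0.375] 67 [0.624 0.377] [0.119 0.079]
scene tape_roll 0.29 [0.565 0.209] 77 [0.561 0.196] [0.201 0.087]
scene measure 0.8 [ 0.603 -0.393] 15 [ 0.602 -0.393] [0.099 0.037]
scene handle_a 0.87 [ 0.32  -0.153] 141 [ 0.319 -0.152] [0.032 0.12 ]
scene handle_a 0.65 [0.597 0.243] 10 [0.596 0.243] [0.068 0.039]
scene handle_a 0.62 [0.574 0.154] 50 [0.574 0.155] [0.028 0.019]
scene handl
[... 346 characters left out ...]
12790886), np.float64(179.61242565867644)], {'time': 42.65, 'q': array([-2.50693955e+01, -5.97438324e+00, -5.63668513e+00,  9.03392600e+01,
       -1.16062445e-03, -2.46818212e+01]), 'qd': array([-0.05512618, -0.2206647 ,  0.03917306,  0.03544919,  0.02234402,
        0.06394978]), 'joint_efforts': array([ 2.70589557e-02, -4.02328849e+01,  4.69394374e+01, -3.89023335e-03,
        5.52818819e-04,  4.37027247e-04]), 'ee_pos': array([ 0.4301062 , -0.20120276,  0.18767537]), 'tcp_rot': array([-1.79999598e+02, -1.90389555e-03,  1.79612426e+02]), 'wrist_force': array([ 0.5440887 ,  0.59897394, -0.0241433 ]), 'torque': array([-0.05801452, -0.00954438, -0.01484912]), 'opening': 0.05129166177754204})
```

View pics/w20.png

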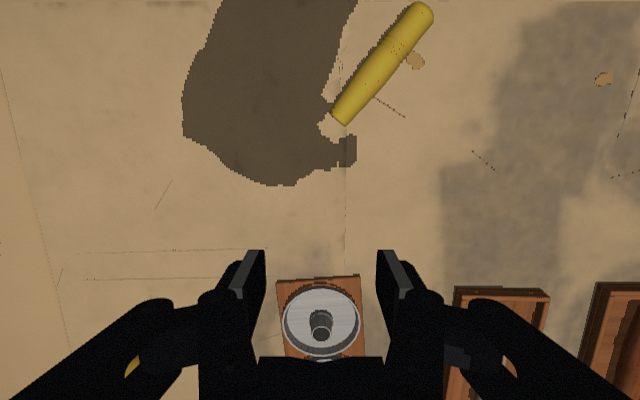

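View pics/sceneF.png

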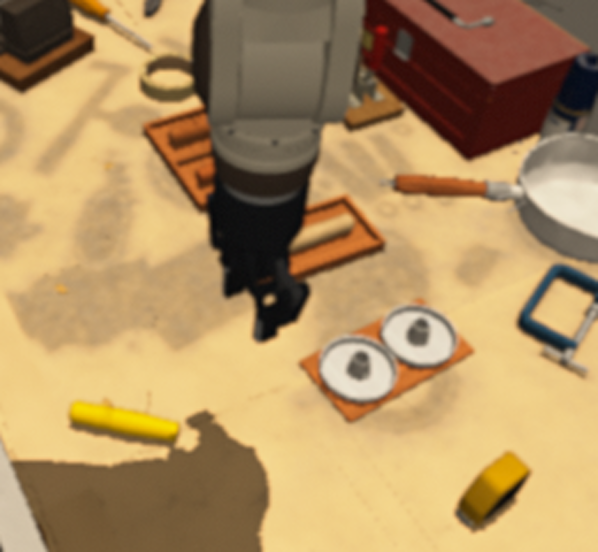

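View pics/topF.png

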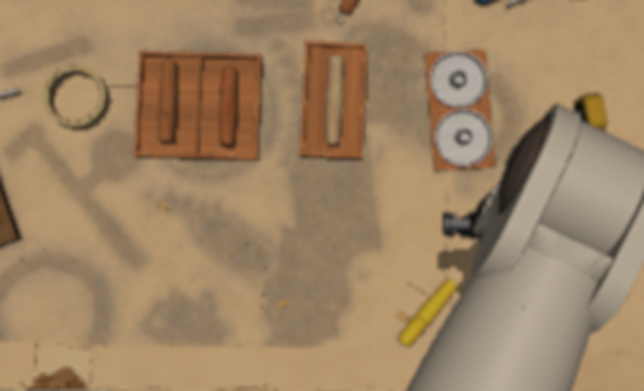

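The final views show both handles in their bays, the blank in the long tray and both ferrules upright in their dishes. The tape roll and measure haven't moved: the measure reads (0.603,-0.393) in the scene view both times, and the differing top view is only partly hidden by the arm. Handing in.

```bash
python3 -c "
from workcell import bot
print(bot.job_done())"
```

```text
the job is handed in; nothing more can be done
None
```

The job is handed in at about 43 s of the 104 s allowed. All five parts are in their places and released. The hand-in itself reports no verdict.

**Last checks (top and wrist cameras):**

| Part | Where it lies | Measured result |
|---|---|---|
| Two grooved handles | one in each bay | (0.631, 0.241) and (0.626, 0.151), within about 1° of lengthwise, 1–5 mm off mid-length |
| Blank | long tray | (0.637, -0.009), 2 mm off mid-length, within about 3° of lengthwise |
| Two ferrules | one in each dish | upright at (0.670, -0.194) and (0.582, -0.202), centred to within about 2 mm |

- **Bystanders:** the tape roll and the tape measure read the same in the scene camera as at the start, within a few millimetres. The yellow look-alike handle was never touched.
- **Forces:** the highest wrist reading I saw was about 7 N, when the fingers closed on a part.
- **Disagreements:** the final top view put the tape measure about 10 mm from its first reading, because the arm partly covered it. The scene camera partly lost the handles and the blank behind the arm, so I relied on the top camera for those. The networks also gave a few low-value false matches, such as the dish board reported as a tape roll or blank, which I set aside.

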